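Serve the bottom souvenir tile from behind the ornaments

ROBOT

A 6-joint arm with a two-finger parallel gripper is mounted at the origin on the work surface. World frame = base frame: x ahead of the robot, y to its left, z up, the work surface at z = 0. Lengths are in mm, angles in rad, forces in N, time in s.
With the tool pointing down it reaches from about 425 to 950 mm from the base axis. Payload 3.5 kg.
Tool frame: the origin (TCP) lies midway between the tips of the shut fingers; the grasp point (between the pads) lies arm.grip_depth behind it (arm.grip_depth is the distance from the TCP to the grasp point, in mm); y points along the fingers, z is the direction in which the jaws open and shut, and the axes are right-handed (so a half turn about y gives the same grasp; the last joint's range is limited). The gripper opens to 85 mm and grips with 20 to 120 N. Pads are 22 mm wide; open, the fingers measure 114 mm over their backs; the gripper's body (76 mm by 85 mm) begins 54 mm behind the grasp point. The pads swing forward as they close: fully open they stand 13 mm farther back than shut.
Start: joints at [0.983, 0.286, 1.577, -0, 1.279, -0.15], TCP at [286.128, 611.34, 196.125] pointing down, gripper open.
Joint ranges: [-2.77, 2.77], [-0.9, 2.22], [0.21, 2.48], [-1.53, 4.67], [0.24, 2.81], [-2.84, 2.84]. Speed limits (rad/s): [2.79, 2.79, 3.14, 3.14, 3.14, 3.14].

INTERFACE

Orientations are given as a rotation vector (axis times angle).
In Python, from rig import arm gives the robot as it stands.
- The arm moves only by the shell command python3 -m creep 'ROWS' [OPENING] [FORCE]. ROWS is text: rows parted by semicolons, each of 6 numbers parted by spaces: the shift along the tool's x, y, z in cm, then the turn, a rotation vector about the tool's x, y, z in rad. In form: x y z rx ry rz; .... A call has 1 to 5 rows; each row shifts and turns the commanded pose from where the row before left it, along the tool's axes as they then stand; what a row does not reach is not made up. A row lasts 1/12 s, in which the tool goes at most 41.7 mm and 7.16 degrees, less where a joint would pass 70% of its speed; a pose out of reach is approached as far as the arm can. A call with a gripper value outside its range is refused whole. OPENING is the finger opening in cm, from 0 to 8.54, set as the call begins (- or left out, the last holds). The fingers move at their own pace and stop on an object; FORCE is the grip in N (left out, the last holds). Time passes only in rows, so rows that do not move let the fingers close. It gives the time, the measured TCP pose, the force and the opening at its end, in the units of the state.
- arm.observe(): the state, without advancing time (a new reading comes with each control period).
- arm.read_camera(name): name is "scene" or "top" or "wrist"; returns the picture (480x640x3 uint8, blue, green, red); there is no depth.
- arm.camera_info(name): a dict with "vertical_fov" (degrees; the focal length in pixels is half the picture's height over the tangent of half this angle, whatever the lens; pixels are square), "cx", "cy" (the principal point, pixels), "eye" and "attitude" of the camera in the world; the wrist camera has in their place "mount" (4x4, takes a point from camera to tool coordinates, whose origin is the TCP and whose axes are the tool frame's). Camera axes: x right, y up, looking along -z (the intrinsics and any distortion apply to the point x, -y, -z); pixel columns grow to the right and rows downward; lengths in mm; the calibration is good to about 2 mm. A picture is of the moment at which its call begins: read the wrist's pose just before it. camera_info takes no time and is no camera call.
- arm.job_done(): hands the job in, once; it reports no verdict.
The state is a dict: "time": time; "qpos": joint angles; "qvel": joint speeds; "tau": joint torques, N m; "tool_pos": TCP position; "ee_rot": TCP orientation; "contact_force": force on the tool from outside, world axes, zero at the start; "torque": the same for the moment, N m; "opening": finger opening in mm.
Only numpy, scipy, OpenCV 4.12 (cv2) and the standard library are available. Lean on these libraries where they do the work, as an engineer would, in place of code of your own. Each camera call takes 0.05 s, during which the arm holds its last target.

TASK

A customer wants a souvenir tile from the little dispenser, but three ornaments stand in front of it: first move the lighthouse, the snow globe and the bell aside onto the black rubber mat, all three standing upright. Then draw the bottom tile straight out of the dispenser so that the rest of the stack drops down level, and lay it flat in the middle of the wooden board, its long side along the board's long side. Last, put each ornament back upright on the very spot where that ornament stood at the start, without knocking any ornament over or shifting the mug or the jar.

Things in the scene. Friction and masses are not known exactly. Their poses are not given: they have to be found in the camera images.
- lighthouse: White glazed ceramic lighthouse ornament, about 0.16 kg, round about its own upright z axis, 92 mm tall. Foot disc 50 mm across and 8 mm high; above it a slightly tapered tower, 35 mm across at 10 mm height, 31 mm at 66 mm; gallery 38 mm across at 67 to 70 mm; lantern on top. Origin: centre of its underside. It starts on the counter at one of the three spots before the dispenser.
- globe: Snow globe ornament, about 0.18 kg, round about its upright z axis, 69 mm tall: dark wooden base disc 50 mm across and 18 mm high, above it a glass ball 54 mm across whose centre is 42 mm above the underside. Origin: centre of its underside. It starts at one of the three spots.
- bell: Brass hand bell, about 0.17 kg, round about its upright z axis, 86 mm tall: bell body 50 mm across at the foot, narrowing to 24 mm at 40 mm height, then a round dark wooden handle, 16 mm across from 46 to 78 mm height. Origin: centre of its underside. It starts at one of the three spots.
- tile: Bottom one of four equal loose tiles, 90 (x) by 50 (y) by 8 mm, 85 g, white with a blue panel. Origin: centre of its underside. Lies flat on the dispenser's floor, x along the dispenser's x; its -x end stands 32 mm out of the front slot in free air, underside 24 mm above the counter: pinch it there across its 50 mm width. Draw it 58 mm or more along the dispenser's -x to free it; slides easily.
- top_tile: The uppermost tile of the stack, same size and look; origin: centre of its underside. At the start its underside is 48 mm above the counter; when the bottom tile has been drawn out the three that remain drop by 8 mm and it lies level at 40 mm.
- dispenser: Fixed open-topped plywood dispenser, 104 (x) by 64 (y) by 68 mm tall. Origin: centre of its underside; front is -x, turned up to 0.2 rad. Floor at 24 mm, walls 5 mm, 2 mm play round the tiles; slot under the front wall 12 mm high. The ornaments stand, in any order, on the counter about 140 mm before its centre and at 80 mm before, 78 mm to either side (each within 6 mm).
- mat: Black rubber mat fixed flat on the counter, the side area: 270 mm (x) by 120 mm (y), 5 mm thick. Origin: centre of its underside. Lies to the left or the right of the dispenser.
- board: Plain wooden sales board fixed to the counter, 170 mm (x, its long side) by 130 mm (y), 8 mm thick, no rim. Origin: centre of its underside. Lies on the side opposite the mat.
- mug: Bystander: blue ceramic mug, 76 mm across, 90 mm tall, handle on its +y side; stands beyond and beside the dispenser. Origin: centre of its underside. Leave it alone.
- jar: Bystander: glass jar with a wooden cap, 72 mm across, 110 mm tall; stands beyond and beside the dispenser. Origin: centre of its underside. Leave it alone.
There are look-alikes about, which are no part of the job. What is shaped like the lighthouse but red is not meant.

How it is judged (in metres and radians):
On the way, in this order (a step that is already met when the one before it is completed fails the run):
1. All three ornaments stand upright and released on the rubber mat (x of lighthouse in the frame of mat between -0.13 and 0.13 m and y of lighthouse in the frame of mat between -0.055 and 0.055 m and z of lighthouse in the frame of mat between 0.001 and 0.009 m and angle between each of lighthouse, globe, bell's own z axis and vertical below 0.12 rad and contact force between each of lighthouse, globe, bell and the fingers below 0.05 N and linear speed of each of lighthouse, globe, bell below 0.02 m/s and x of globe in the frame of mat between -0.13 and 0.13 m and y of globe in the frame of mat between -0.055 and 0.055 m and z of globe in the frame of mat between 0.001 and 0.009 m and x of bell in the frame of mat between -0.13 and 0.13 m and y of bell in the frame of mat between -0.055 and 0.055 m and z of bell in the frame of mat between 0.001 and 0.009 m), for 0.2 s.
2. The bottom tile lies flat and released in the middle of the wooden board, lengthwise, and the other tiles have dropped level in the dispenser (horizontal distance between tile and board below 0.015 m and z of tile in the frame of board between 0.004 and 0.012 m and angle between the x axis of tile and the x axis of board, either way round below 0.21 rad and angle between the z axis of tile and the z axis of board, either way round below 0.08 rad and contact force between tile and the fingers below 0.05 N and linear speed of each of tile, top_tile below 0.02 m/s and x of top_tile in the frame of dispenser between -0.008 and 0.008 m and y of top_tile in the frame of dispenser between -0.008 and 0.008 m and z of top_tile in the frame of dispenser between 0.037 and 0.043 m and angle between top_tile's own z axis and vertical below 0.06 rad), for 0.2 s.
At the end, for the whole second after the job is handed in: Tile flat on the board, centre within 15 mm of its centre, long sides within 12 degrees; remaining tiles level in the dispenser, top one 8 mm lower; each ornament upright, released, still, within 15 mm of its own starting spot; mug and jar within 20 mm of theirs (all of step 2 and distance of each of lighthouse, globe, bell from where it was at the start of the episode below 0.015 m and angle between each of lighthouse, globe, bell's own z axis and vertical below 0.12 rad and contact force between each of lighthouse, globe, bell and the fingers below 0.05 N and linear speed of each of lighthouse, globe, bell below 0.02 m/s and angular speed of each of lighthouse, globe, bell below 0.3 rad/s and distance of each of mug, jar from where it was at the start of the episode below 0.02 m); the robot touches nothing.
It fails at once if An ornament is tipped over (angle between any of lighthouse, globe, bell's own z axis and vertical above 0.7 rad).
It fails at once if The mug or the jar is shifted by more than 20 mm (distance of any of mug, jar from where it was at the start of the episode above 0.02 m).
It also fails if it takes over 147 s, if anything falls off the work surface, if the arm or the gripper's body presses on something with over 40 N, if the wrist force passes 120 N, or if a joint passes its speed limit or range.

## Working session

There is one attempt and no reset: what is moved stays moved. The work goes in short steps, Python scripts to look and compute and a shell command to move; the robot and the scene stay as the last step left them, time stands still between calls to the robot, and variables do not carry over. Pictures are saved under pics/ and viewed, and the job is handed in when it is done.

```bash
ls; mkdir -p pics
python3 - <<'E'
from rig import arm
import cv2
print(arm.observe()); print(arm.grip_depth)
for n in ["scene","top","wrist"]:
    print(n,arm.camera_info(n))
    cv2.imwrite(f"pics/{n}0.png",arm.read_camera(n))
E
```

```text
pics
{'time': 0.0, 'qpos': array([ 9.83033999e-01,  2.87187149e-01,  1.57817727e+00, -2.86824204e-05,
        1.27862038e+00, -1.49998315e-01]), 'qvel': array([ 2.33786685e-05, -5.33391550e-04,  1.45495502e-04,  1.69593110e-03,
       -1.11895189e-03, -5.17463391e-05]), 'tau': array([ 2.69381817e-04, -4.05976653e+01, -2.92633384e+01, -1.60385916e-04,
        5.80324559e-03, -3.81636909e-06]), 'tool_pos': array([285.70346088, 610.72993453, 194.73282075]), 'ee_rot': array([-1.54564355,  0.34408282, -0.34275913]), 'contact_force': array([-0.28069368,  0.00235007,  0.01706849]), 'torque': array([ 0.00329804, -0.06302017, -0.03492085]), 'opening': 85.60950525898782}
18.700000000000003
scene {'vertical_fov': 45.31801856949533, 'cx': 322.6432372184814, 'cy': 230.68956336764583, 'eye': array([1319.43525787,   67.5074785 ,  990.58305153]), 'attitude': array([0.52350727, 0.57367691, 1.55843885])}
top {'vertical_fov': 51.20791857290058, 'cx': 322.5770723239485, 'cy': 239.8777700109039, 'eye': array([417.26217243,  17.84815467, 984.59788795]), 'attitude': array([ 0.09710871, -0.10341979, -1.55086623])}
wrist {'vertical_fov': 63.970197486739245, 'cx': 326.1930638265022, 'cy': 245.30190711204904, 'mount': array([[-9.88904225e-05, -9.50094264e-01, -3.11962947e-01,
        -8.01233904e+01],
       [ 7.51017019e-04,  3.11962790e-01, -9.50094024e-01,
        -1.77283332e+02],
       [ 9.99999713e-01, -3.28244682e-04,  6.82686830e-04,
         8.35198203e-01],
       [ 0.00000000e+00,  0.00000000e+00,  0.00000000e+00,
         1.00000000e+00]])}
```

View pics/scene0.png

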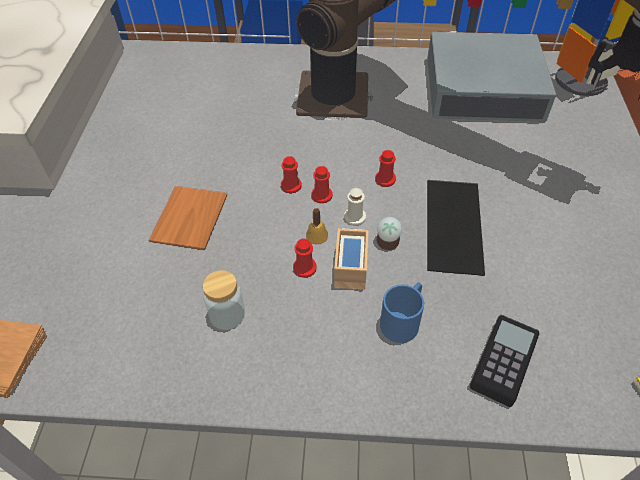

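View pics/top0.png

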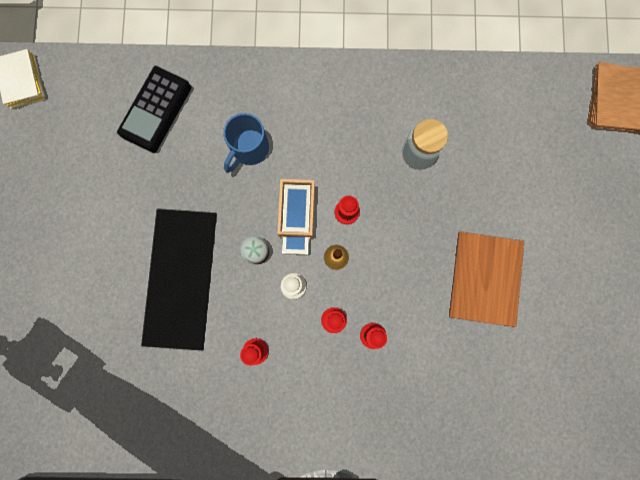

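View pics/wrist0.png

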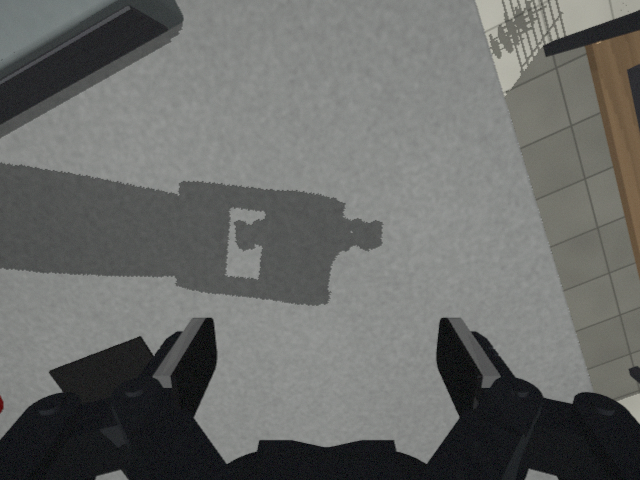

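```bash
cat > h.py <<'E'
import numpy as np, cv2
from rig import arm
from scipy.spatial.transform import Rotation as R
def cam(n):
    c=arm.camera_info(n)
    if 'mount' in c:
        s=arm.observe(); M=np.eye(4); M[:3,:3]=R.from_rotvec(s['ee_rot']).as_matrix(); M[:3,3]=s['tool_pos']
        T=M@c['mount']; eye=T[:3,3]; A=T[:3,:3]
    else: eye=c['eye']; A=R.from_rotvec(c['attitude']).as_matrix()
    f=240/np.tan(np.radians(c['vertical_fov']/2))
    return eye,A,f,c['cx'],c['cy']
def p2w(C,u,v,z):
    eye,A,f,cx,cy=C
    d=A@np.array([(u-cx)/f,-(v-cy)/f,-1.]); return eye+d*(z-eye[2])/d[2]
def w2p(C,P):
    eye,A,f,cx,cy=C
    q=(np.asarray(P,float)-eye)@A; return np.stack([cx+f*q[...,0]/-q[...,2], cy-f*q[...,1]/-q[...,2]],-1)
E
python3 - <<'E'
from h import *
C=cam('top')
im=cv2.imread('pics/top0.png')
cv2.imwrite('pics/topz.png',cv2.resize(im[170:320,220:380],None,fx=5,fy=4*1.0,interpolation=2)[:600])
cs=cam('scene'); im=cv2.imread('pics/scene0.png')
cv2.imwrite('pics/scenez.png',cv2.resize(im[175:305,280:420],None,fx=5,fy=4.6,interpolation=2))
for n,u,v,z in [('lh',293,284,92),('gl',254,250,42),('bell',338,254,86),('disp',297,208,68)]: print(n,p2w(C,u,v,z))
for q in [(158,209),(217,213),(203,350),(142,346)]: print('mat',p2w(C,*q,5))
for q in [(459,233),(524,240),(516,327),(450,318)]: print('bd',p2w(C,*q,8))
E
```

```text
lh [452.20375895  66.4081642   92.        ]
gl [516.96194103 144.44957433  42.        ]
bell [507.76038377 -13.01606248  86.        ]
disp [594.16167793  63.7753171   68.        ]
mat [599.26052633 342.60706755   5.        ]
mat [593.33943411 225.31501717   5.        ]
mat [326.59032409 240.33491943   5.        ]
mat [332.13551882 357.43091295   5.        ]
bd [ 561.4716595  -253.79369804    8.        ]
bd [ 549.84743251 -381.76861003    8.        ]
bd [ 380.43228331 -360.55711211    8.        ]
bd [ 395.39520581 -233.50187247    8.        ]
```

```bash
sleep 0
```

```text
(no output)
```

View pics/topz.png

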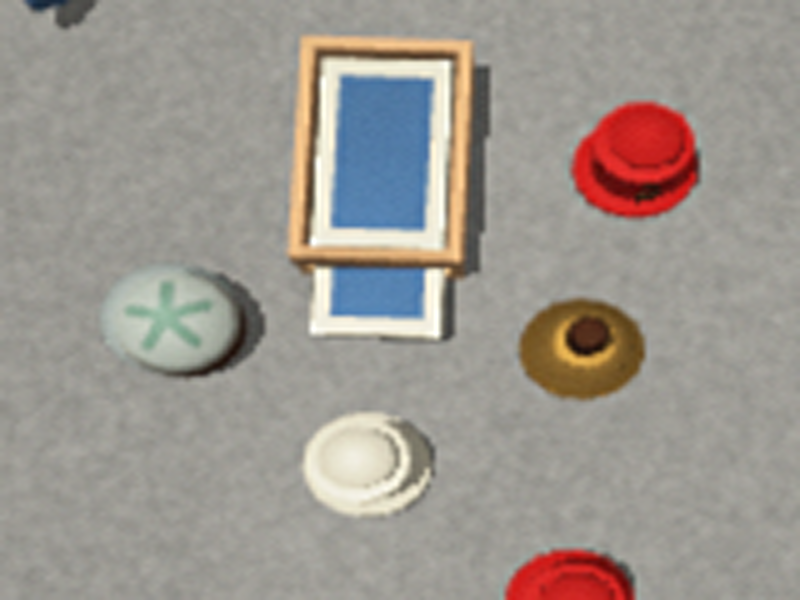

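View pics/scenez.png

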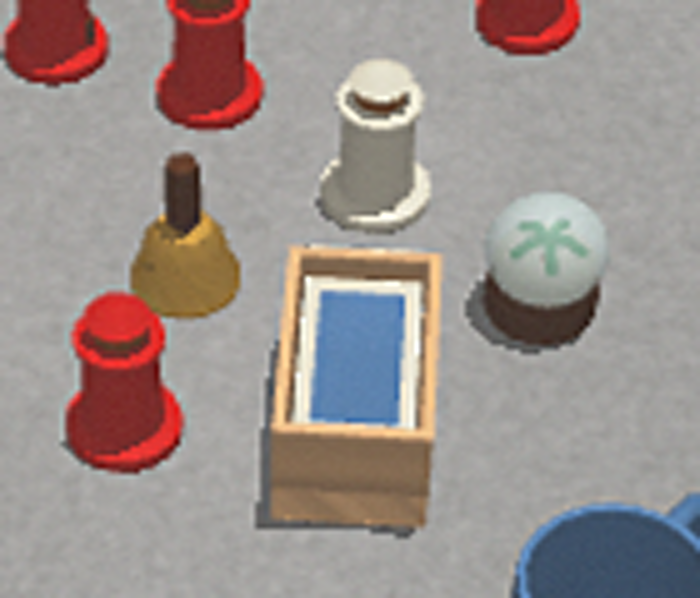

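Run:
```python
from h import *
C=cam('top');S=cam('scene')
T=lambda x,y:(220+x/5,170+y/4)
Z=lambda x,y:(280+x/5,175+y/4.6)
for n,q,z in [('lh foot',T(368,464),4),('lh lant',T(356,458),90),('gl ball',T(172,320),42),('bell foot',T(582,349),3),('bell top',T(589,333),84)]: print(n,p2w(C,*q,z).round(1))
for n,q,z in [('lh foot',Z(375,190),4),('lh lant',Z(380,80),88),('gl ball',Z(547,248),42),('bell top',Z(182,163),86),('bell foot',Z(186,272),3)]: print('S',n,p2w(S,*q,z).round(1))
for q in [(300,37),(473,42),(465,267),(290,260)]: print('disp top',p2w(C,*T(*q),68).round(1))
for q in [(309,332),(442,338)]: print('tile end',p2w(C,*T(*q),32).round(1))
for q in [(290,247),(441,253),(434,435),(272,433)]: print('S disp',p2w(S,*Z(*q),68).round(1))
# bounding rects
im=cv2.imread('pics/top0.png').astype(int)
m=((im.max(2)<45)).astype(np.uint8); m[:, :100]=0; m[:190]=0;m[365:]=0;m[:,225:]=0
def rect(m,z):
    m=cv2.morphologyEx(m,cv2.MORPH_OPEN,np.ones((3,3)))
    k=max(cv2.findContours(m,0,2)[0],key=cv2.contourArea)
    P=np.array([p2w(C,u,v,z)[:2] for u,v in k[:,0]],np.float32); r=cv2.minAreaRect(P); print(r, len(P))
rect(m,5)
b=((im[...,2]-im[...,0])>50).astype(np.uint8); b[:,:430]=0; b[:220]=0; b[340:]=0
rect(b,8)
```

```text
lh foot [451.8  69.9   4. ]
lh lant [451.3  69.7  90. ]
gl ball [517.  143.7  42. ]
bell foot [509.6 -12.8   3. ]
bell top [509.3 -12.7  84. ]
S lh foot [450.5  76.    4. ]
S lh lant [455.4  75.6  88. ]
S gl ball [516.  150.6  42. ]
S bell top [510.7  -6.5  86. ]
S bell foot [507.1  -6.5   3. ]
disp top [648.3  96.9  68. ]
disp top [647.1  32.1  68. ]
disp top [540.7  33.   68. ]
disp top [542.8  97.6  68. ]
tile end [513.2  92.5  32. ]
tile end [511.2  41.7  32. ]
S disp [543.4  40.9  68. ]
S disp [543.5 104.1  68. ]
S disp [645.8 102.7  68. ]
S disp [648.3  38.7  68. ]
((463.2919921875, 292.9042053222656), (118.53233337402344, 266.7250061035156), 87.02082824707031) 76
((473.1343994140625, -306.60284423828125), (129.66912841796875, 169.9934539794922), 82.75244140625) 75
```

```bash
cat >> h.py <<'E'
def plan(P,jaw=None,flip=False):
    """delta in tool axes (cm) to TCP P, turn about tool y for jaw angle (rad, world, mod pi)"""
    s=arm.observe(); M=R.from_rotvec(s['ee_rot']).as_matrix()
    d=M.T@(np.array(P)-s['tool_pos'])/10
    a=np.arctan2(M[1,2],M[0,2])
    print('t',round(s['time'],2),'tcp',s['tool_pos'].round(1),'jaw',round(a,3),'down',M[:,1].round(4),'open',round(s['opening'],1),'F',s['contact_force'].round(2))
    print(' shift cm',d.round(2), 'rows>=',np.ceil(np.linalg.norm(d)/4.1))
    if jaw is not None:
        r=(jaw-a+np.pi/2)%np.pi-np.pi/2
        D=R.from_euler('z',r).as_matrix()@M
        # level
        y=np.array([0,0,-1.]); z=D[:,2]-D[2,2]*np.array([0,0,1.]); z/=np.linalg.norm(z); D=np.stack([np.cross(y,z),y,z],1)
        print(' turn',r.round(3),'rotvec tool',R.from_matrix(M.T@D).as_rotvec().round(3), 'q6',s['qpos'][5].round(2))
E
python3 - <<'E'
from h import *
s=arm.observe();print(R.from_rotvec(s['ee_rot']).as_matrix().round(3))
plan([430,70,260],1.57)
C=cam('top')
for n,q in [('red1',(347,208)),('red2',(334,320)),('red3',(374,336)),('red4',(254,352))]: print(n,p2w(C,*q,40).round(0))
for n,q in [('mug',(245,132)),('jar',(430,135))]: print(n,p2w(C,*q,90).round(0))
E
```

```text
[[ 0.906 -0.001  0.424]
 [-0.424 -0.002  0.906]
 [-0.    -1.    -0.002]]
t 0.15 tcp [285.8 610.9 195. ] jaw 1.133 down [-0.0011 -0.0015 -1.    ] open 85.1 F [-0.07  0.36  0.38]
 shift cm [ 35.99  -6.43 -42.88] rows>= 14.0
 turn 0.437 rotvec tool [ 0.002 -0.437 -0.001] q6 -0.15
red1 [601. -31.  40.]
red2 [389.  -9.  40.]
red3 [361. -83.  40.]
red4 [328. 138.  40.]
mug [731. 162.  90.]
jar [ 732. -180.   90.]
```

```bash
python3 -m creep '0 0 0 0 -0.11 0;0 0 0 0 -0.11 0;0 0 0 0 -0.11 0;0 0 0 0 -0.107 0;0 0 0 0 0 0'; python3 -m creep '0 -1 -4 0 0 0;0 -1 -4 0 0 0;0 -1 -4 0 0 0;0 -1 -4 0 0 0;0 -1 -4 0 0 0' ;python3 -m creep '0 -1 -4 0 0 0;0 0 -4 0 0 0;1 0 -4 0 0 0;1 0 -4 0 0 0;1 0 -4 0 0 0'; python3 -m creep '3 0 -2.8 0 0 0;3 0 -2.8 0 0 0;3 0 -2.8 0 0 0;2 0 -2 0 0 0;0 0 0 0 0 0'; python3 -c "
from h import *
plan([430,70,260],1.57)"
```

```text
time: 0.57
tool_pos: [285.9, 611.1, 195.5]
ee_rot: [-1.572, -0.0, 0.001]
contact_force: [-0.8, 0.3, 0.1]
opening: 85.6
time: 0.98
tool_pos: [285.5, 409.5, 246.0]
ee_rot: [-1.571, 0.003, -0.002]
contact_force: [1.5, 1.0, 0.6]
opening: 85.2
time: 1.4
tool_pos: [315.4, 209.7, 256.2]
ee_rot: [-1.571, 0.001, -0.003]
contact_force: [1.2, 0.1, 0.2]
opening: 85.4
time: 1.82
tool_pos: [428.3, 103.6, 255.9]
ee_rot: [-1.572, 0.007, -0.008]
contact_force: [0.1, -0.1, -0.2]
opening: 85.8
t 1.82 tcp [428.3 103.6 255.9] jaw 1.561 down [ 5.0e-04 -1.5e-03 -1.0e+00] open 85.8 F [ 0.14 -0.06 -0.22]
 shift cm [ 0.2  -0.4  -3.36] rows>= 1.0
 turn 0.009 rotvec tool [ 0.002 -0.009  0.   ] q6 -1.55
```

```bash
python3 -m creep '-1 0 -3.4 0 0 0;0 0 0 0 0 0;0 0 0 0 0 0'
python3 - <<'E'
from h import *
W=cam('wrist'); im=arm.read_camera('wrist'); cv2.imwrite('pics/w1.png',im)
import pickle; pickle.dump(W,open('w1.pkl','wb'))
for n,P in [('lh',(451.5,70,92)),('gl',(516.5,144,42)),('bell',(509,-12.7,86)),('tile',(512,67,32)),('lh+6',(451.5,76,92))]: print(n,w2p(W,P).round(0))
E
```

```text
time: 2.07
tool_pos: [415.3, 72.8, 256.0]
ee_rot: [-1.57, 0.004, -0.004]
contact_force: [-0.6, -0.1, -0.6]
opening: 85.4
lh [323. 249.]
gl [390. 290.]
bell [241. 302.]
tile [321. 283.]
lh+6 [329. 249.]
```

View pics/w1.png

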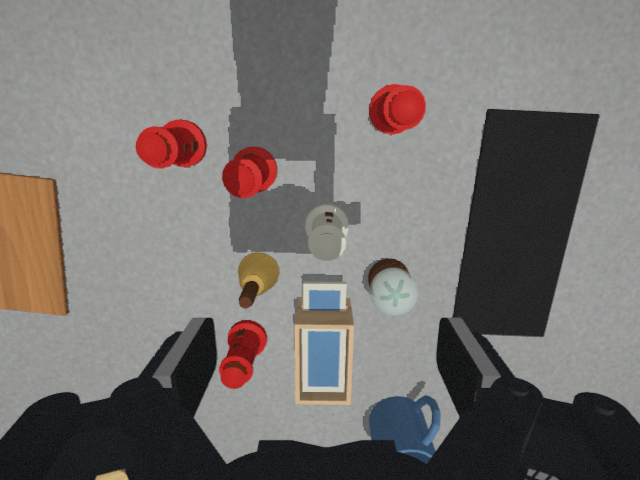

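Run:
```python
from h import *
im=cv2.imread('pics/w1.png')
cv2.imwrite('pics/w1z.png',cv2.resize(im[195:415,225:425],None,fx=4,fy=2.7,interpolation=2))
```

```text
(no output)
```

View pics/w1z.png

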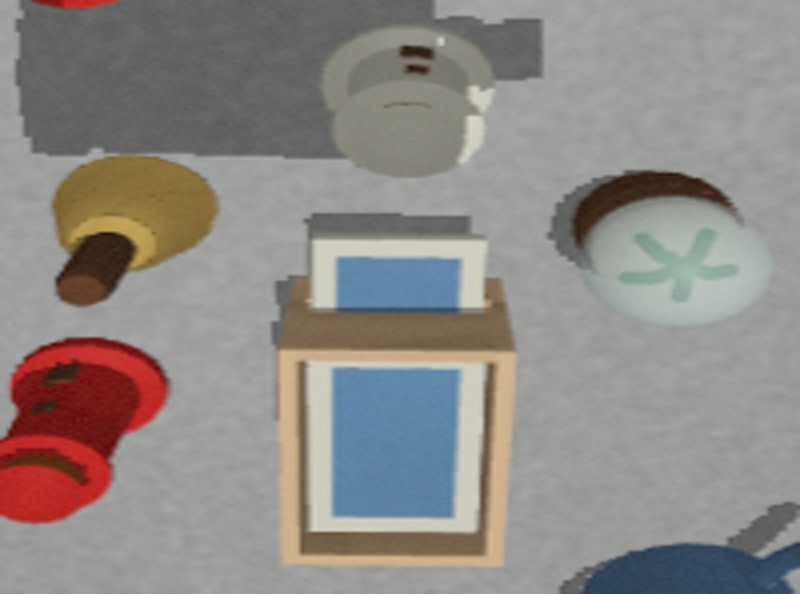

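Run:
```python
from h import *
import pickle; W=pickle.load(open('w1.pkl','rb')); z_=lambda x,y:(225+x/4,195+y/2.7)
for n,x,y,z in [('gallery',408,125,70),('foot left',322,85,8),('foot right',495,85,8),('globe',678,260,42),('belltop',83,288,86),('bellfoot l',53,205,0),('bellfoot r',217,208,0),('tile',310,237,32),('tile',488,237,32),('d',278,350,68),('d',517,352,68),('d',505,565,68),('d',282,563,68)]: print(n,p2w(W,*z_(x,y),z).round(1))
for n,P in [('foot lh',(451.5,73.5,0)),('bellfoot',(509,-9,0))]: print(n,w2p(W,P))
for q in [(487,110),(599,115),(544,336),(454,333)]: print('mat',p2w(W,*q,5).round(1))
for q in [(54,179),(68,314)]: print('board',p2w(W,*q,8).round(1))
```

```text
gallery [450.5  74.   70. ]
foot left [452.2  49.4   8. ]
foot right [452.4  99.    8. ]
globe [518.2 149.   42. ]
belltop [508.3  -7.5  86. ]
bellfoot l [509.8 -33.8   0. ]
bellfoot r [511.5  15.8   0. ]
tile [511.8  46.   32. ]
tile [512.   96.5  32. ]
d [544.7  38.7  68. ]
d [545.9 102.8  68. ]
d [649.  101.1  68. ]
d [647.7  36.7  68. ]
foot lh [326.50001996 223.99569833]
bellfoot [258.67811185 270.21703591]
mat [327.2 242.8   5. ]
mat [332.7 361.6   5. ]
mat [598.6 349.1   5. ]
mat [593.8 234.4   5. ]
board [ 396.6 -226.7    8. ]
board [ 562.9 -246.9    8. ]
```

```bash
python3 -m creep '1.2 0 0 0 0 0;1.2 0 0 0 0 0;1.2 0 0 0 -0.004 0;0 4 0 0 0 0;0 4 0 0 0 0' 7; python3 -m creep '0 4 0 0 0 0;0 2 0 0 0 0;0 0 0 0 0 0'; python3 -c "
from h import *
plan([451.5,74,32],1.57)
W=cam('wrist'); im=arm.read_camera('wrist'); cv2.imwrite('pics/w2.png',im)"
```

```text
time: 2.53
tool_pos: [454.6, 74.6, 178.3]
ee_rot: [-1.571, -0.01, -0.003]
contact_force: [-0.3, 0.5, -0.4]
opening: 69.9
time: 2.78
tool_pos: [446.9, 74.9, 110.3]
ee_rot: [-1.57, 0.006, 0.012]
contact_force: [-0.5, -0.1, 0.2]
opening: 70.0
t 2.78 tcp [446.9  74.9 110.3] jaw 1.575 down [-0.0118  0.0011 -0.9999] open 70.0 F [-0.47 -0.09  0.18]
 shift cm [ 0.55  7.82 -0.1 ] rows>= 2.0
 turn -0.005 rotvec tool [-0.001  0.005 -0.012] q6 -1.63
```

View pics/w2.png

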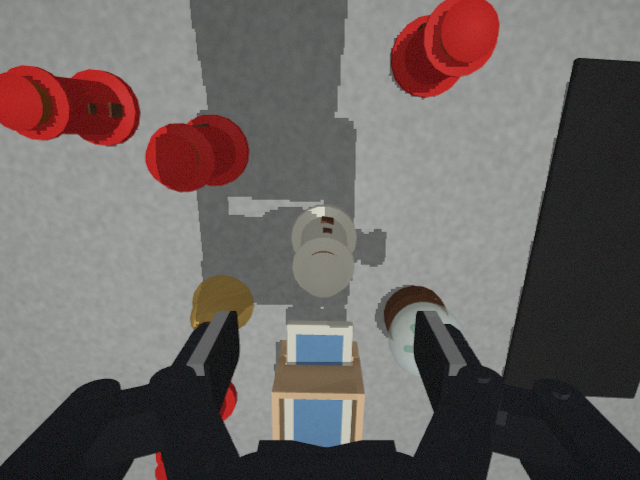

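```bash
python3 -m creep '0.3 2 -0.1 0 0 -0.012;0.2 2 0 0 0 0;0 2 0 0 0 0;0 1.8 0 0 0 0;0 0 0 0 0 0';python3 -c "
from h import *
plan([451.5,74,32],1.57)"
```

```text
time: 3.25
tool_pos: [456.7, 73.0, 37.4]
ee_rot: [-1.57, -0.01, -0.005]
contact_force: [0.1, 0.5, -0.6]
opening: 70.2
t 3.25 tcp [456.7  73.   37.4] jaw 1.574 down [ 9.7e-03  4.0e-04 -1.0e+00] open 70.2 F [ 0.08  0.54 -0.61]
 shift cm [-0.53  0.54  0.11] rows>= 1.0
 turn -0.004 rotvec tool [-0.     0.004  0.01 ] q6 -1.64
```

```bash
python3 -m creep '-0.4 0.5 0.1 0 0 0.01;0 0 0 0 0 0;0 0 0 0 0 0' ;python3 -c "
from h import *
plan([451.5,74,32],1.57)"; python3 -m creep '0 0 0 0 0 0;0 0 0 0 0 0;0 0 0 0 0 0' ;python3 -c "
from h import *
plan([451.5,74,32],1.57)"
```

```text
time: 3.5
tool_pos: [454.9, 73.5, 35.0]
ee_rot: [-1.571, -0.007, -0.001]
contact_force: [0.2, -1.0, -0.2]
opening: 70.2
t 3.5 tcp [454.9  73.5  35. ] jaw 1.574 down [ 5.2e-03 -2.0e-04 -1.0e+00] open 70.2 F [ 0.18 -1.   -0.22]
 shift cm [-0.34  0.29  0.06] rows>= 1.0
 turn -0.004 rotvec tool [0.    0.004 0.005] q6 -1.64
time: 3.75
tool_pos: [454.1, 73.2, 33.9]
ee_rot: [-1.571, -0.005, -0.0]
contact_force: [0.5, 0.2, 0.1]
opening: 69.8
t 3.75 tcp [454.1  73.2  33.9] jaw 1.574 down [ 3.5e-03 -1.0e-04 -1.0e+00] open 69.8 F [0.47 0.22 0.06]
 shift cm [-0.26  0.19  0.08] rows>= 1.0
 turn -0.004 rotvec tool [0.    0.004 0.004] q6 -1.64
```

```bash
python3 -m creep '-0.2 0.2 0 0 0 0;0 0 0 0 0 0;0 0 0 0 0 0' ; python3 -m creep '0 0 0 0 0 0;0 0 0 0 0 0;0 0 0 0 0 0;0 0 0 0 0 0;0 0 0 0 0 0' 2.4 35;python3 -m creep '0 0 0 0 0 0;0 0 0 0 0 0;0 0 0 0 0 0;0 0 0 0 0 0;0 0 0 0 0 0';  python3 -c "
from h import *
plan([451.5,74,32],1.57)"
```

```text
time: 4.0
tool_pos: [451.1, 73.2, 30.9]
ee_rot: [-1.571, -0.004, 0.001]
contact_force: [0.0, 1.0, 0.2]
opening: 70.0
time: 4.42
tool_pos: [451.6, 73.1, 31.5]
ee_rot: [-1.571, -0.004, 0.001]
contact_force: [-2.7, -0.5, 3.1]
opening: 35.1
time: 4.83
tool_pos: [451.7, 73.1, 31.5]
ee_rot: [-1.571, -0.004, 0.001]
contact_force: [-2.5, -1.5, 5.2]
opening: 34.6
t 4.83 tcp [451.7  73.1  31.5] jaw 1.574 down [ 2.3e-03 -2.0e-04 -1.0e+00] open 34.6 F [-2.54 -1.51  5.23]
 shift cm [-0.02 -0.05  0.09] rows>= 1.0
 turn -0.004 rotvec tool [0.    0.004 0.002] q6 -1.64
```

```bash
python3 -m creep '0 -1 0 0 0 0;0 -2 0 0 0 0;0 -2 0 0 0 0;0 -2 0 0 0 0;0 -2 0 0 0 0' ; python3 -m creep '0 0 0 0 0 0;-0.5 0 1 0 0 0;-0.8 0 2.5 0 0 0;-1 0 3 0 0 0;-1 0 3 0 0 0'; python3 -m creep '-1 0 3 0 0 0;-1 0 3 0 0 0;-1 0 3 0 0 0;-1 0 2.8 0 0 0;-0.5 0 1.5 0 0 0'; python3 -m creep '0 0 0 0 0 0;0 0 0 0 0 0;0 0 0 0 0 0;0 0 0 0 0 0' ; python3 -c "
from h import *
plan([373,301,37],1.57)
W=cam('wrist'); im=arm.read_camera('wrist'); cv2.imwrite('pics/w3.png',im)
import pickle; pickle.dump(W,open('w3.pkl','wb'))"
```

```text
time: 5.25
tool_pos: [450.5, 73.5, 121.4]
ee_rot: [-1.57, -0.003, 0.002]
contact_force: [0.2, -0.2, -2.1]
opening: 34.7
time: 5.67
tool_pos: [415.5, 169.1, 118.6]
ee_rot: [-1.571, 0.001, 0.003]
contact_force: [0.4, 0.1, -2.4]
opening: 34.9
time: 6.08
tool_pos: [368.9, 303.1, 118.3]
ee_rot: [-1.571, -0.002, 0.006]
contact_force: [-0.4, 0.4, -2.2]
opening: 34.8
time: 6.42
tool_pos: [372.2, 300.0, 120.0]
ee_rot: [-1.572, -0.002, 0.001]
contact_force: [-0.6, -1.2, -2.1]
opening: 35.0
t 6.42 tcp [372.2 300.  120. ] jaw 1.573 down [ 6.e-04 -9.e-04 -1.e+00] open 35.0 F [-0.6  -1.18 -2.05]
 shift cm [0.07 8.3  0.11] rows>= 3.0
 turn -0.003 rotvec tool [0.001 0.003 0.001] q6 -1.11
```

View pics/w3.png

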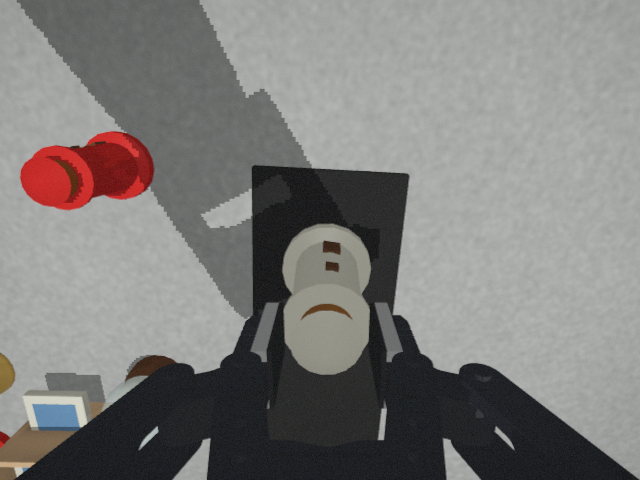

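```bash
python3 -c "
from h import *; import pickle
W=pickle.load(open('w3.pkl','rb'))
for q in [(252,166),(409,175)]: print(p2w(W,*q,5).round(1))"
python3 -m creep '0 2 0 0 0 0;0 2 0 0 0 0;0 2 0 0 0 0;0 1.5 0 0 0 0;0 0.3 0 0 0 0'; python3 -m creep '0 0 0 0 0 0;0 0 0 0 0 0;0 0.3 0 0 0 0;0 0 0 0 0 0;0 0 0 0 0 0';python3 -c "
from h import *
plan([373,301,37],1.57)"
```

```text
[325.9 244.7   5. ]
[332.4 362.9   5. ]
time: 6.88
tool_pos: [370.9, 299.0, 40.0]
ee_rot: [-1.574, 0.002, 0.004]
contact_force: [-1.4, -0.1, -3.0]
opening: 34.5
time: 7.3
tool_pos: [373.3, 301.2, 40.7]
ee_rot: [-1.57, -0.005, -0.0]
contact_force: [0.2, 0.1, -1.6]
opening: 34.6
t 7.3 tcp [373.3 301.2  40.7] jaw 1.574 down [ 3.3e-03  7.0e-04 -1.0e+00] open 34.6 F [ 0.16  0.13 -1.63]
 shift cm [-0.03  0.37 -0.02] rows>= 1.0
 turn -0.004 rotvec tool [-0.001  0.004  0.003] q6 -1.11
```

Mat's near edge is centred at y≈304, as placed. Lower on until contact.

```bash
python3 -m creep '0 0.2 0 0 0 0;0 0 0 0 0 0;0 0.1 0 0 0 0;0 0 0 0 0 0;0 0 0 0 0 0'; python3 -m creep '0 0.1 0 0 0 0;0 0 0 0 0 0;0 0 0 0 0 0;0 0 0 0 0 0;0 0 0 0 0 0'
```

```text
time: 7.72
tool_pos: [372.6, 301.0, 36.9]
ee_rot: [-1.571, -0.004, 0.001]
contact_force: [0.1, -1.0, -1.5]
opening: 34.9
time: 8.13
tool_pos: [373.0, 301.1, 36.5]
ee_rot: [-1.571, -0.005, 0.001]
contact_force: [-1.2, -1.4, 5.4]
opening: 35.0
```

```bash
python3 -m creep '0 0 0 0 0 0;0 0 0 0 0 0;0 0 0 0 0 0;0 0 0 0 0 0;0 0 0 0 0 0' 4.2;python3 -m creep '0 0 0 0 0 0;0 0 0 0 0 0;0 0 0 0 0 0;0 -1 0 0 0 0;0 -2 0 0 0 0' 6.5; python3 -m creep '0 -4 0 0 0 0;0 -4 0 0 0 0;0 -2 0 0 0 0;0 0 0 0 0 0;0 0 0 0 0 0'; python3 -c "
from h import *
plan([509.5,-8.5,44],1.57)
W=cam('wrist'); im=arm.read_camera('wrist'); cv2.imwrite('pics/w4.png',im)"
```

```text
time: 8.55
tool_pos: [372.7, 300.9, 35.8]
ee_rot: [-1.571, -0.004, 0.001]
contact_force: [-0.7, -0.1, -0.1]
opening: 42.0
time: 8.97
tool_pos: [370.6, 299.8, 64.2]
ee_rot: [-1.574, 0.0, 0.005]
contact_force: [0.4, -0.6, 0.2]
opening: 65.3
time: 9.38
tool_pos: [373.5, 301.5, 168.4]
ee_rot: [-1.569, -0.007, -0.002]
contact_force: [-0.3, -0.8, 0.3]
opening: 65.1
t 9.38 tcp [373.5 301.5 168.4] jaw 1.574 down [ 0.0062  0.0021 -1.    ] open 65.1 F [-0.25 -0.82  0.31]
 shift cm [ 13.42  12.46 -31.08] rows>= 9.0
 turn -0.004 rotvec tool [-0.002  0.004  0.006] q6 -1.11
```

View pics/w4.png

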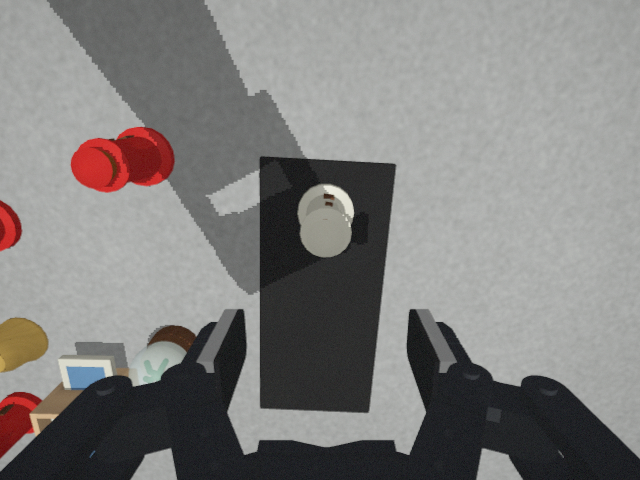

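```bash
python3 -m creep '1 0 -2 0 0 0;1.5 0 -3.6 0 0 0;1.6 0 -3.7 0 0 0;1.6 0 -3.7 0 0 0;1.6 0 -3.7 0 0 0' 5; python3 -m creep '1.6 0 -3.7 0 0 0;1.6 0 -3.7 0 0 0;1.6 0 -3.7 0 0 0;1.3 0 -3.2 0 0 0;0 0 0 0 0 0';python3 -m creep '0 2 0 0 0 0;0 2 0 0 0 0;0 2 0 0 0 0;0 0 0 0 0 0;0 0 0 0 0 0';python3 -c "
from h import *
plan([509.5,-8.5,44],1.57)
W=cam('wrist'); im=arm.read_camera('wrist'); cv2.imwrite('pics/w5.png',im)
print(w2p(W,(509.5,-8.5,86)))"
```

```text
time: 9.85
tool_pos: [444.8, 132.5, 163.9]
ee_rot: [-1.571, -0.002, 0.005]
contact_force: [1.3, 1.5, -0.7]
opening: 49.7
time: 10.27
tool_pos: [508.1, -13.6, 164.3]
ee_rot: [-1.572, 0.002, -0.001]
contact_force: [-1.6, 1.0, 1.2]
opening: 49.9
time: 10.68
tool_pos: [505.2, -7.9, 103.6]
ee_rot: [-1.569, 0.001, 0.006]
contact_force: [0.3, 1.5, -0.8]
opening: 49.9
t 10.68 tcp [505.2  -7.9 103.6] jaw 1.574 down [-0.0042  0.0015 -1.    ] open 49.9 F [ 0.34  1.48 -0.82]
 shift cm [ 0.45  5.96 -0.07] rows>= 2.0
 turn -0.004 rotvec tool [-0.001  0.004 -0.004] q6 -1.79
[323.7598842  280.15339134]
```

View pics/w5.png

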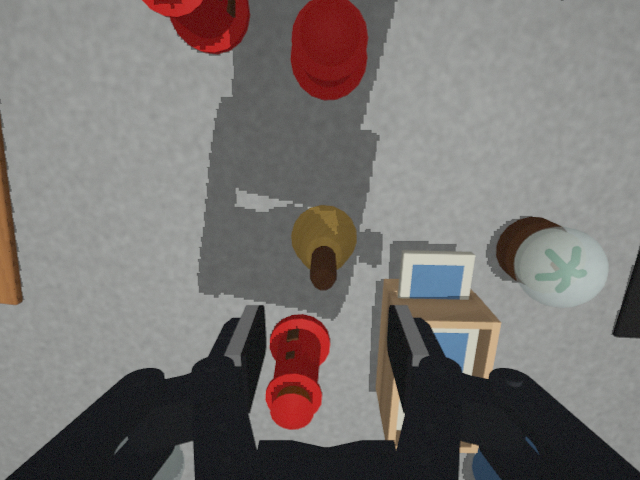

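```bash
python3 -m creep '0.2 2 -0.1 0 0 0;0 2 0 0 0 0;0 1.5 0 0 0 0;0 0 0 0 0 0;0 0 0 0 0 0'; python3 -m creep '0 0 0 0 0 0;0 0 0 0 0 0;0 0 0 0 0 0;0 0 0 0 0 0'; python3 -c "
from h import *
plan([509.5,-8.5,44],1.57)"
```

```text
time: 11.15
tool_pos: [509.8, -9.4, 51.8]
ee_rot: [-1.571, -0.004, 0.001]
contact_force: [0.1, 0.4, -0.2]
opening: 50.0
time: 11.48
tool_pos: [510.5, -9.7, 52.4]
ee_rot: [-1.571, -0.006, -0.001]
contact_force: [0.1, -0.3, 0.6]
opening: 50.3
t 11.48 tcp [510.5  -9.7  52.4] jaw 1.574 down [ 4.e-03 -4.e-04 -1.e+00] open 50.3 F [ 0.08 -0.3   0.62]
 shift cm [-0.1   0.84  0.12] rows>= 1.0
 turn -0.004 rotvec tool [0.    0.004 0.004] q6 -1.79
```

```bash
python3 -m creep '-0.1 0.8 0.1 0 0 0.004;0 0 0 0 0 0;0 0 0 0 0 0;0 0 0 0 0 0;0 0 0 0 0 0'; python3 -m creep '0 0 0 0 0 0;0 0 0 0 0 0;0 0 0 0 0 0;0 0 0 0 0 0;0 0 0 0 0 0' 1 35; python3 -m creep '0 0 0 0 0 0;0 0 0 0 0 0;0 0 0 0 0 0;0 0 0 0 0 0;0 0 0 0 0 0'; python3 -c "
from h import *
plan([509.5,-8.5,44],1.57)"
```

```text
time: 11.9
tool_pos: [508.7, -8.6, 43.1]
ee_rot: [-1.571, -0.001, 0.004]
contact_force: [-0.4, -0.1, 0.1]
opening: 49.9
time: 12.32
tool_pos: [508.9, -8.9, 43.4]
ee_rot: [-1.571, -0.001, 0.004]
contact_force: [-0.4, -0.1, 1.4]
opening: 12.6
time: 12.73
tool_pos: [508.9, -8.8, 43.4]
ee_rot: [-1.571, -0.001, 0.004]
contact_force: [0.2, -0.6, 1.5]
opening: 12.2
t 12.73 tcp [508.9  -8.8  43.4] jaw 1.574 down [-1.6e-03 -3.0e-04 -1.0e+00] open 12.2 F [ 0.2  -0.6   1.52]
 shift cm [ 0.06 -0.06  0.03] rows>= 1.0
 turn -0.004 rotvec tool [ 0.     0.004 -0.002] q6 -1.79
```

```bash
python3 -m creep '0 -1 0 0 0 0;0 -2 0 0 0 0;0 -2 0 0 0 0;0 0 0 0 0 0;0 0 0 0 0 0';  python3 -c "
from h import *
plan([508.9,-8.8,143],1.57)
W=cam('wrist'); im=arm.read_camera('wrist'); cv2.imwrite('pics/w6.png',im)
im=arm.read_camera('scene'); cv2.imwrite('pics/s6.png',im[100:330,200:500].repeat(2,0).repeat(2,1))"
```

```text
time: 13.15
tool_pos: [509.6, -8.5, 94.2]
ee_rot: [-1.571, -0.003, 0.002]
contact_force: [-0.1, -0.9, -2.5]
opening: 12.2
t 13.15 tcp [509.6  -8.5  94.2] jaw 1.574 down [ 7.e-04 -1.e-04 -1.e+00] open 12.2 F [-0.05 -0.9  -2.49]
 shift cm [-0.06 -4.88 -0.03] rows>= 2.0
 turn -0.004 rotvec tool [0.    0.004 0.001] q6 -1.79
```

View pics/w6.png

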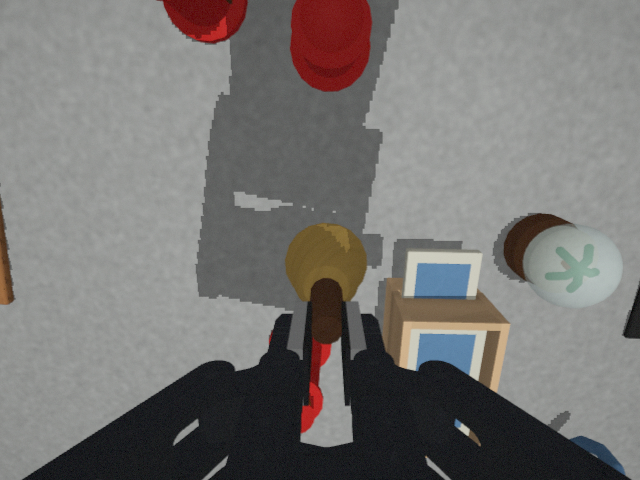

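View pics/s6.png

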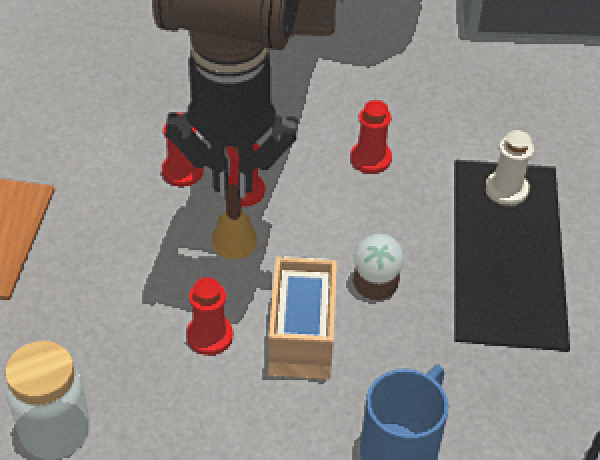

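```bash
python3 -m creep '0 -2 0 0 0 0;0 -2.5 0 0 0 0;-0.3 0 1.5 0 0 0;-0.6 0 3 0 0 0;-0.7 0 3.4 0 0 0'; python3 -m creep '-0.7 0 3.5 0 0 0;-0.7 0 3.5 0 0 0;-0.7 0 3.5 0 0 0;-0.7 0 3.5 0 0 0;-0.7 0 3.5 0 0 0'; python3 -m creep '-0.5 0 3.3 0 0 0;-0.4 0 2 0 0 0;0 0 0 0 0 0;0 0 0 0 0 0;0 0 0 0 0 0';  python3 -c "
from h import *
plan([450,299,48.4],1.57)"
```

```text
time: 13.67
tool_pos: [491.9, 70.2, 137.1]
ee_rot: [-1.571, 0.003, 0.003]
contact_force: [0.0, 1.1, -2.7]
opening: 12.1
time: 14.08
tool_pos: [455.1, 246.5, 136.3]
ee_rot: [-1.572, 0.002, 0.007]
contact_force: [0.3, -0.5, -2.2]
opening: 12.0
time: 14.5
tool_pos: [447.1, 297.4, 136.8]
ee_rot: [-1.572, 0.001, 0.006]
contact_force: [0.1, 0.5, -1.5]
opening: 11.9
t 14.5 tcp [447.1 297.4 136.8] jaw 1.574 down [-0.0045 -0.0016 -1.    ] open 11.9 F [ 0.08  0.52 -1.54]
 shift cm [0.33 8.84 0.18] rows>= 3.0
 turn -0.004 rotvec tool [ 0.002  0.004 -0.004] q6 -1.18
```

```bash
python3 -m creep '0.2 2 0.1 0 0 -0.004;0 2 0 0 0 0;0 2 0 0 0 0;0 1.5 0 0 0 0;0 0.5 0 0 0 0'; python3 -m creep '0 0 0 0 0 0;0 0 0 0 0 0;0 0 0 0 0 0;0 0 0 0 0 0';  python3 -c "
from h import *
plan([450,299,48.4],1.57)"
```

```text
time: 14.92
tool_pos: [448.1, 296.7, 54.9]
ee_rot: [-1.574, 0.002, 0.004]
contact_force: [0.2, -1.2, -2.1]
opening: 12.1
time: 15.25
tool_pos: [451.2, 299.4, 59.9]
ee_rot: [-1.57, -0.006, -0.001]
contact_force: [0.5, 0.7, -1.9]
opening: 12.2
t 15.25 tcp [451.2 299.4  59.9] jaw 1.574 down [ 0.0045  0.001  -1.    ] open 12.2 F [ 0.5   0.68 -1.9 ]
 shift cm [-0.12  1.14 -0.04] rows>= 1.0
 turn -0.004 rotvec tool [-0.001  0.004  0.005] q6 -1.17
```

```bash
python3 -m creep '0 0.8 0 0 0 0.004;0 0 0 0 0 0;0 0 0 0 0 0;0 0 0 0 0 0;0 0 0 0 0 0'; python3 -m creep '0 0.1 0 0 0 0;0 0 0 0 0 0;0 0.1 0 0 0 0;0 0 0 0 0 0;0 0 0 0 0 0';  python3 -c "
from h import *
plan([450,299,48.4],1.57)"
```

```text
time: 15.67
tool_pos: [450.1, 299.3, 50.4]
ee_rot: [-1.571, -0.001, 0.004]
contact_force: [0.3, 0.3, -2.4]
opening: 12.1
time: 16.08
tool_pos: [450.0, 299.2, 48.4]
ee_rot: [-1.571, -0.001, 0.004]
contact_force: [0.2, 0.5, -1.1]
opening: 12.0
t 16.08 tcp [450.  299.2  48.4] jaw 1.574 down [-0.002  0.    -1.   ] open 12.0 F [ 0.21  0.5  -1.14]
 shift cm [-0.   -0.   -0.02] rows>= 1.0
 turn -0.004 rotvec tool [-0.     0.004 -0.002] q6 -1.18
```

```bash
python3 -m creep '0 0.05 0 0 0 0;0 0 0 0 0 0;0 0 0 0 0 0;0 0 0 0 0 0' 2.2;python3 -m creep '0 0 0 0 0 0;0 0 0 0 0 0;0 0 0 0 0 0;0 -1 0 0 0 0;0 -2 0 0 0 0' 5; python3 -m creep '0 -4 0 0 0 0;0 -3 0 0 0 0;0 0 -3 0 0 0;0 0 -3 0 0 0;0 0 -3 0 0 0'; python3 -c "
from h import *
plan([517,148,23],0)
W=cam('wrist'); im=arm.read_camera('wrist'); cv2.imwrite('pics/w7.png',im)"
```

```text
time: 16.42
tool_pos: [450.3, 299.4, 48.2]
ee_rot: [-1.571, -0.002, 0.004]
contact_force: [0.0, 0.1, 1.2]
opening: 22.0
time: 16.83
tool_pos: [447.9, 298.2, 75.9]
ee_rot: [-1.573, 0.004, 0.008]
contact_force: [0.4, 0.7, -0.7]
opening: 50.0
time: 17.25
tool_pos: [451.0, 208.7, 149.8]
ee_rot: [-1.57, -0.005, 0.003]
contact_force: [0.3, -0.2, 0.1]
opening: 49.6
t 17.25 tcp [451.  208.7 149.8] jaw 1.576 down [ 1.e-03  5.e-04 -1.e+00] open 49.6 F [ 0.27 -0.2   0.14]
 shift cm [ 6.56 12.68 -6.11] rows>= 4.0
 turn 1.566 rotvec tool [ 0.000e+00 -1.566e+00  1.000e-03] q6 -1.35
```

View pics/w7.png

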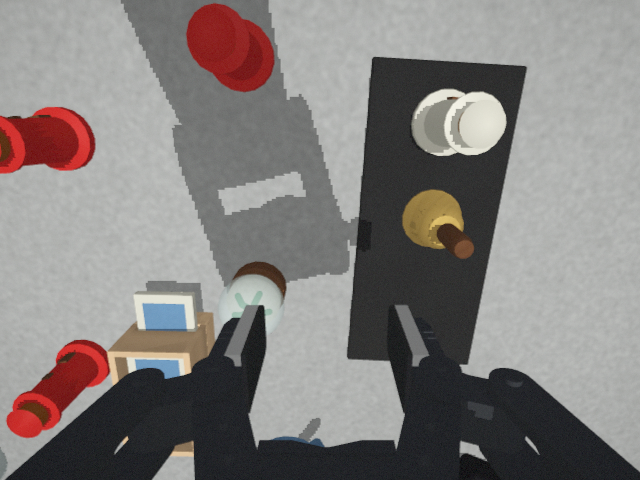

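```bash
python3 -m creep '3.3 0 -3 0 0.12 0;3.3 0 -3 0 0.12 0;0 0 0 0 0.12 0;0 0 0 0 0.12 0;0 0 0 0 0.12 0' 8.3; python3 -m creep '0 0 0 0 0.12 0;0 0 0 0 0.12 0;0 0 0 0 0.12 0;0 0 0 0 0.12 0;0 0 0 0 0.12 0';python3 -m creep '0 0 0 0 0.12 0;0 0 0 0 0.12 0;0 0 0 0 0.12 0;0 0 0 0 0 0;0 0 0 0 0 0'; python3 -c "
from h import *
plan([517,148,23],0)
W=cam('wrist'); im=arm.read_camera('wrist'); cv2.imwrite('pics/w8.png',im)
print(w2p(W,(517,148,42)))"
```

```text
time: 17.72
tool_pos: [509.4, 149.0, 148.5]
ee_rot: [-1.519, 0.475, -0.472]
contact_force: [-0.7, 1.2, -0.3]
opening: 82.8
time: 18.13
tool_pos: [508.9, 149.9, 148.5]
ee_rot: [-1.362, 0.935, -0.933]
contact_force: [-0.1, -0.0, -0.0]
opening: 82.9
time: 18.55
tool_pos: [508.9, 149.9, 148.3]
ee_rot: [-1.218, 1.198, -1.196]
contact_force: [0.2, 0.6, -0.4]
opening: 82.9
t 18.55 tcp [508.9 149.9 148.3] jaw 0.017 down [-1.3e-03  1.0e-04 -1.0e+00] open 82.9 F [ 0.22  0.61 -0.42]
 shift cm [ 0.2  12.53  0.82] rows>= 4.0
 turn -0.017 rotvec tool [ 0.001  0.017 -0.   ] q6 0.08
[336.55584126 232.39895343]
```

View pics/w8.png

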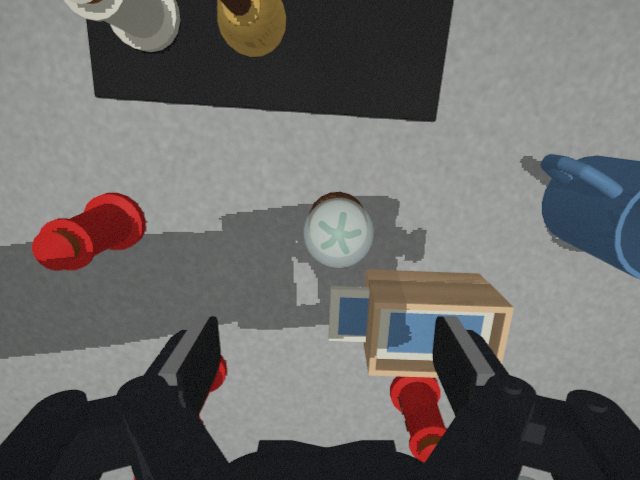

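```bash
python3 -m creep '0.2 3 0.8 0 0.017 0;0 3 0 0 0 0;0 2 0 0 0 0;0 0 0 0 0 0;0 0 0 0 0 0'; python3 -m creep '0 0 0 0 0 0;0 0 0 0 0 0'; python3 -c "
from h import *
plan([517.5,148,19],0)"
```

```text
time: 19.02
tool_pos: [515.7, 147.9, 66.9]
ee_rot: [-1.212, 1.214, -1.208]
contact_force: [0.0, 1.1, 0.1]
opening: 82.9
time: 19.18
tool_pos: [518.3, 148.2, 70.0]
ee_rot: [-1.206, 1.21, -1.212]
contact_force: [0.1, 0.3, 0.4]
opening: 82.9
t 19.18 tcp [518.3 148.2  70. ] jaw -0.002 down [ 2.e-03  4.e-04 -1.e+00] open 82.9 F [0.06 0.3  0.36]
 shift cm [ 0.02  5.1  -0.09] rows>= 2.0
 turn 0.002 rotvec tool [-0.002 -0.002 -0.   ] q6 0.09
```

```bash
python3 -m creep '0 2 0 0 0 0;0 1.5 0 0 0 0;0 1.3 0 0 0 0;0 0 0 0 0 0;0 0 0 0 0 0'; python3 -m creep '0 0 0 0 0 0;0 0 0 0 0 0;0 0 0 0 0 0;0 0 0 0 0 0'; python3 -c "
from h import *
plan([517.5,148,19],0)"
```

```text
time: 19.6
tool_pos: [517.1, 148.0, 20.6]
ee_rot: [-1.209, 1.212, -1.211]
contact_force: [0.8, -0.1, 0.4]
opening: 82.8
time: 19.93
tool_pos: [517.2, 148.0, 20.7]
ee_rot: [-1.208, 1.212, -1.211]
contact_force: [-0.6, -0.0, -0.1]
opening: 82.9
t 19.93 tcp [517.2 148.   20.7] jaw -0.003 down [-3.e-04  1.e-04 -1.e+00] open 82.9 F [-0.57 -0.02 -0.08]
 shift cm [0.   0.17 0.03] rows>= 1.0
 turn 0.003 rotvec tool [ 0.    -0.003 -0.   ] q6 0.09
```

```bash
python3 -m creep '0 0.1 0 0 0 0;0 0 0 0 0 0;0 0 0 0 0 0;0 0 0 0 0 0;0 0 0 0 0 0' 4.6 40; python3 -m creep '0 0 0 0 0 0;0 0 0 0 0 0;0 0 0 0 0 0;0 0 0 0 0 0;0 0 0 0 0 0'; python3 -m creep '0 -1 0 0 0 0;0 -2 0 0 0 0;0 -2 0 0 0 0;0 -2 0 0 0 0;0 -2 0 0 0 0';  python3 -c "
from h import *
plan([517.5,148,19],0)
W=cam('wrist'); im=arm.read_camera('wrist'); cv2.imwrite('pics/w9.png',im)"
```

```text
time: 20.35
tool_pos: [517.1, 147.9, 19.0]
ee_rot: [-1.208, 1.212, -1.211]
contact_force: [0.7, 0.0, -0.2]
opening: 45.9
time: 20.77
tool_pos: [516.9, 147.9, 18.9]
ee_rot: [-1.209, 1.212, -1.211]
contact_force: [1.5, -0.8, 1.0]
opening: 46.2
time: 21.18
tool_pos: [515.6, 148.0, 109.6]
ee_rot: [-1.211, 1.215, -1.209]
contact_force: [0.6, 0.0, -0.8]
opening: 45.9
t 21.18 tcp [515.6 148.  109.6] jaw -0.003 down [-4.5e-03 -1.0e-04 -1.0e+00] open 45.9 F [ 0.6   0.04 -0.79]
 shift cm [-0.01  9.06  0.23] rows>= 3.0
 turn 0.003 rotvec tool [ 0.004 -0.003  0.   ] q6 0.09
```

View pics/w9.png

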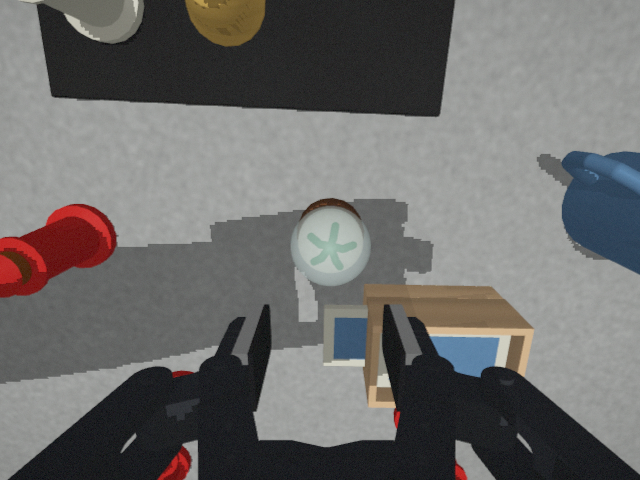

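```bash
python3 -c "
from h import *
W=cam('wrist')
print(p2w(W,330.5,246,42), p2w(W,330.5,246,132))
print(w2p(W,(516,148,132)))
im=arm.read_camera('scene'); cv2.imwrite('pics/s9.png',im[100:330,250:550].repeat(2,0).repeat(2,1))"
```

```text
[522.19455522 146.5664578   42.        ] [520.85728263 176.27522108 132.        ]
[319.90275003 304.32346835]
```

View pics/s9.png

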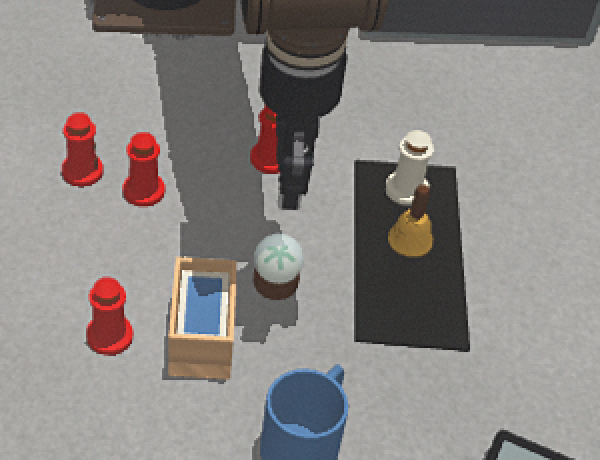

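```bash
python3 -m creep '0 0 0 0 0 0;0 0 0 0 0 0;0 0 0 0 0 0;0 0 0 0 0 0;0 0 0 0 0 0' 8.3; python3 -c "
from h import *
plan([517.5,148,19],0)
W=cam('wrist'); im=arm.read_camera('wrist'); cv2.imwrite('pics/w10.png',im)
z=cv2.resize(im[180:310,270:390],None,fx=5,fy=4.6,interpolation=2); cv2.imwrite('pics/w10z.png',z)
print(w2p(W,(517.5,148,42)))"
```

```text
time: 21.7
tool_pos: [515.9, 147.9, 107.5]
ee_rot: [-1.211, 1.215, -1.21]
contact_force: [-0.6, 0.5, 0.3]
opening: 83.1
t 21.7 tcp [515.9 147.9 107.5] jaw -0.003 down [-4.4e-03 -2.0e-04 -1.0e+00] open 83.1 F [-0.63  0.47  0.29]
 shift cm [-0.02  8.85  0.2 ] rows>= 3.0
 turn 0.003 rotvec tool [ 0.004 -0.003  0.   ] q6 0.09
[328.67969318 246.46033305]
```

View pics/w10z.png

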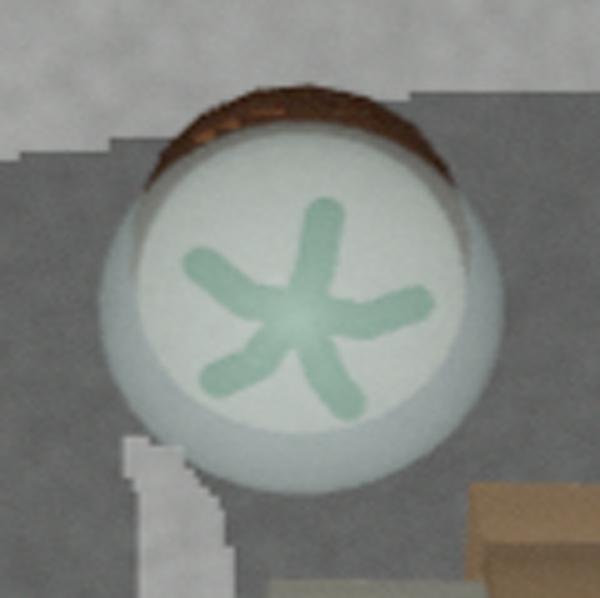

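```bash
python3 -m creep '0 3 0.2 0.004 0 0;0 2.5 0 0 0 0;0 2 0 0 0 0;0 1.2 0 0 0 0;0 0.4 0 0 0 0'; python3 -m creep '0 0 0 0 0 0;0 0 0 0 0 0;0 0 0 0 0 0;0 0 0 0 0 0'; python3 -c "
from h import *
plan([518,148,17],0)"
```

```text
time: 22.17
tool_pos: [516.8, 147.7, 15.0]
ee_rot: [-1.21, 1.213, -1.21]
contact_force: [-0.2, -0.4, -0.3]
opening: 82.9
time: 22.5
tool_pos: [520.1, 148.1, 19.3]
ee_rot: [-1.204, 1.208, -1.214]
contact_force: [0.7, 0.0, 0.5]
opening: 83.0
t 22.5 tcp [520.1 148.1  19.3] jaw -0.003 down [ 5.e-03  2.e-04 -1.e+00] open 83.0 F [0.69 0.01 0.52]
 shift cm [ 0.01  0.22 -0.21] rows>= 1.0
 turn 0.003 rotvec tool [-0.005 -0.003 -0.   ] q6 0.09
```

```bash
python3 -m creep '0 0.2 -0.2 -0.005 0 0;0 0 0 0 0 0;0 0 0 0 0 0;0 0 0 0 0 0;0 0 0 0 0 0'; python3 -c "
from h import *
plan([518,148,17],0)"; python3 -m creep '0 0 0 0 0 0;0 0 0 0 0 0;0 0 0 0 0 0;0 0 0 0 0 0;0 0 0 0 0 0' 2.5 45; python3 -m creep '0 0 0 0 0 0;0 0 0 0 0 0;0 0 0 0 0 0;0 0 0 0 0 0;0 0 0 0 0 0';python3 -c "
from h import *
plan([518,148,17],0)"
```

```text
time: 22.92
tool_pos: [516.8, 148.0, 15.8]
ee_rot: [-1.21, 1.214, -1.21]
contact_force: [0.3, -0.7, 0.3]
opening: 82.9
t 22.92 tcp [516.8 148.   15.8] jaw -0.003 down [-0.0029  0.     -1.    ] open 82.9 F [ 0.34 -0.67  0.32]
 shift cm [-0.   -0.12  0.12] rows>= 1.0
 turn 0.003 rotvec tool [ 0.003 -0.003 -0.   ] q6 0.09
time: 23.33
tool_pos: [517.9, 148.0, 16.5]
ee_rot: [-1.208, 1.212, -1.211]
contact_force: [0.7, -0.7, 2.0]
opening: 43.9
time: 23.75
tool_pos: [517.9, 148.0, 16.4]
ee_rot: [-1.208, 1.212, -1.211]
contact_force: [2.0, -0.1, 4.8]
opening: 43.6
t 23.75 tcp [517.9 148.   16.4] jaw -0.003 down [-5.e-04  2.e-04 -1.e+00] open 43.6 F [ 2.01 -0.08  4.79]
 shift cm [ 0.   -0.06  0.01] rows>= 1.0
 turn 0.003 rotvec tool [ 0.001 -0.003 -0.   ] q6 0.09
```

```bash
python3 -m creep '0 0 0 0 0 0;0 0 0 0 0 0;0 0 0 0 0 0;0 0 0 0 0 0;0 0 0 0 0 0' 7; python3 -m creep '0 0.4 0 0 0 0;0 0.3 0 0 0 0;0 0 0 0 0 0;0 0 0 0 0 0;0 0 0 0 0 0'; python3 -m creep '0 0 0 0 0 0;0 0 0 0 0 0;0 0 0 0 0 0;0 0 0 0 0 0;0 0 0 0 0 0' 2.5 45; python3 -m creep '0 0 0 0 0 0;0 0 0 0 0 0;0 0 0 0 0 0;0 0 0 0 0 0;0 0 0 0 0 0';python3 -c "
from h import *
plan([518,148,9],0)
W=cam('wrist'); im=arm.read_camera('wrist'); cv2.imwrite('pics/w11.png',im)"
```

```text
time: 24.17
tool_pos: [515.8, 147.9, 14.9]
ee_rot: [-1.212, 1.215, -1.209]
contact_force: [0.5, -0.3, 0.6]
opening: 69.9
time: 24.58
tool_pos: [516.7, 148.0, 8.6]
ee_rot: [-1.21, 1.214, -1.21]
contact_force: [-0.4, -0.9, -1.0]
opening: 69.7
time: 25.0
tool_pos: [517.5, 148.0, 9.7]
ee_rot: [-1.209, 1.213, -1.211]
contact_force: [-1.4, -0.2, 5.4]
opening: 49.1
time: 25.42
tool_pos: [517.5, 148.0, 9.7]
ee_rot: [-1.209, 1.212, -1.211]
contact_force: [-1.8, 0.7, 5.4]
opening: 48.8
t 25.42 tcp [517.5 148.    9.7] jaw -0.003 down [-0.0016  0.     -1.    ] open 48.8 F [-1.83  0.65  5.39]
 shift cm [-0.    0.07  0.05] rows>= 1.0
 turn 0.003 rotvec tool [ 0.002 -0.003 -0.   ] q6 0.09
```

View pics/w11.png

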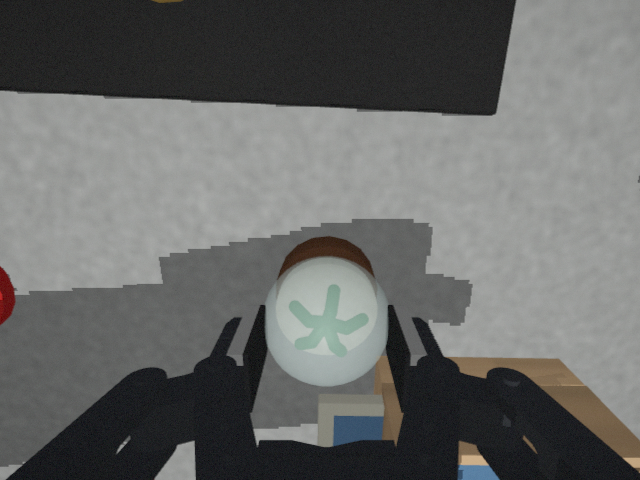

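```bash
python3 -m creep '0 0 0 0 0 0;0 0 0 0 0 0;0 0 0 0 0 0;0 0 0 0 0 0;0 0 0 0 0 0' 7; python3 -m creep '0 0.3 0 0 0 0;0 0.2 0 0 0 0;0 0 0 0 0 0;0 0 0 0 0 0;0 0 0 0 0 0'; python3 -m creep '0 0 0 0 0 0;0 0 0 0 0 0;0 0 0 0 0 0;0 0 0 0 0 0;0 0 0 0 0 0' 2.5 45; python3 -m creep '0 0 0 0 0 0;0 0 0 0 0 0;0 0 0 0 0 0;0 0 0 0 0 0;0 0 0 0 0 0';python3 -c "
from h import *
plan([518,148,4],0)"
```

```text
time: 25.88
tool_pos: [516.5, 147.9, 8.3]
ee_rot: [-1.21, 1.214, -1.21]
contact_force: [-0.1, -0.0, 0.7]
opening: 69.8
time: 26.3
tool_pos: [516.7, 148.0, 3.6]
ee_rot: [-1.21, 1.214, -1.21]
contact_force: [-0.1, -0.4, -0.1]
opening: 69.9
time: 26.72
tool_pos: [517.6, 148.0, 4.5]
ee_rot: [-1.209, 1.212, -1.211]
contact_force: [-0.4, -0.2, 5.1]
opening: 50.9
time: 27.13
tool_pos: [517.6, 148.0, 4.5]
ee_rot: [-1.209, 1.212, -1.211]
contact_force: [0.1, -0.6, 5.5]
opening: 50.8
t 27.13 tcp [517.6 148.    4.5] jaw -0.003 down [-1.4e-03  1.0e-04 -1.0e+00] open 50.8 F [ 0.12 -0.58  5.52]
 shift cm [0.   0.05 0.04] rows>= 1.0
 turn 0.003 rotvec tool [ 0.001 -0.003 -0.   ] q6 0.09
```

```bash
python3 -m creep '0 -1 0 0 0 0;0 -1 0 0 0 0;0 -2 0 0 0 0;0 -2 0 0 0 0;0 -2 0 0 0 0';  python3 -m creep '0 -2 0 0 0 0;0 0 0 0 0 0;0 0 0 0 0 0;0 0 0 0 0 0'; python3 -c "
from h import *
plan([547,293,9.5],0)
W=cam('wrist'); im=arm.read_camera('wrist'); cv2.imwrite('pics/w12.png',im)"
```

```text
time: 27.55
tool_pos: [516.0, 147.9, 84.2]
ee_rot: [-1.211, 1.215, -1.209]
contact_force: [0.3, 0.3, -2.1]
opening: 51.1
time: 27.88
tool_pos: [515.9, 147.9, 102.4]
ee_rot: [-1.212, 1.215, -1.209]
contact_force: [-0.4, -0.2, -2.4]
opening: 50.9
t 27.88 tcp [515.9 147.9 102.4] jaw -0.003 down [-5.2e-03 -2.0e-04 -1.0e+00] open 50.9 F [-0.41 -0.16 -2.45]
 shift cm [-14.52   9.27   3.12] rows>= 5.0
 turn 0.003 rotvec tool [ 0.005 -0.003  0.   ] q6 0.09
```

View pics/w12.png

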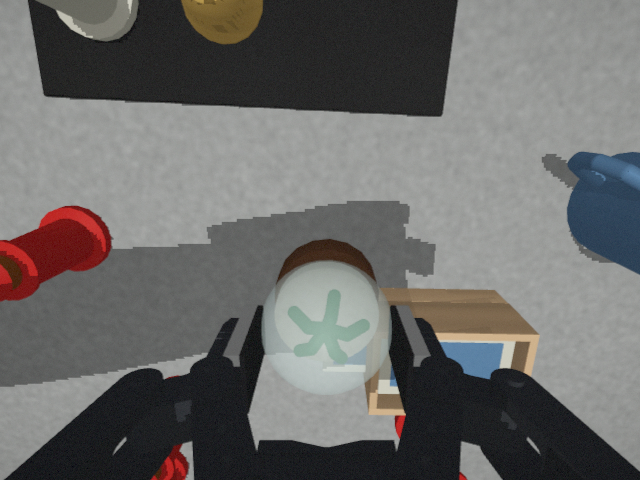

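```bash
python3 -m creep '-1.5 0 0.3 0 0 0;-3 0 0.7 0 0 0;-3.5 0 0.7 0 0 0;-3.5 0 0.7 0 0 0;-2 0 0.5 0 0 0';  python3 -m creep '-1 0 0.2 0 0 0;0 2 0 0 0 0;0 2 0 0 0 0;0 2 0 0 0 0;0 1 0 0 0 0';  python3 -m creep '0 1 0 0.005 0 0;0 0 0 0 0 0;0 0 0 0 0 0;0 0 0 0 0 0'; python3 -c "
from h import *
plan([547,293.5,9.5],0)"
```

```text
time: 28.35
tool_pos: [545.4, 285.4, 101.4]
ee_rot: [-1.213, 1.215, -1.208]
contact_force: [0.2, 0.3, -2.0]
opening: 50.7
time: 28.77
tool_pos: [545.2, 291.3, 29.0]
ee_rot: [-1.217, 1.218, -1.209]
contact_force: [0.0, 0.3, -3.2]
opening: 50.7
time: 29.1
tool_pos: [549.2, 293.0, 24.8]
ee_rot: [-1.204, 1.209, -1.213]
contact_force: [-0.1, 0.3, -1.8]
opening: 50.6
t 29.1 tcp [549.2 293.   24.8] jaw -0.003 down [ 3.9e-03  6.0e-04 -1.0e+00] open 50.6 F [-0.13  0.29 -1.79]
 shift cm [-0.05  1.53 -0.23] rows>= 1.0
 turn 0.003 rotvec tool [-0.004 -0.003 -0.001] q6 0.33
```

```bash
python3 -m creep '0 0.6 -0.1 -0.004 0 0;0 0.5 0 0 0 0;0 0 0 0 0 0;0 0 0 0 0 0;0 0 0 0 0 0';  python3 -m creep '0 0.2 0 0 0 0;0 0 0 0 0 0;0 0 0 0 0 0'; python3 -c "
from h import *
plan([547,293.5,9.5],0)"
```

```text
time: 29.52
tool_pos: [547.2, 292.9, 12.6]
ee_rot: [-1.209, 1.213, -1.21]
contact_force: [-0.1, -0.2, -1.4]
opening: 50.8
time: 29.77
tool_pos: [547.2, 292.9, 10.5]
ee_rot: [-1.209, 1.213, -1.21]
contact_force: [0.0, -0.1, -1.9]
opening: 50.6
t 29.77 tcp [547.2 292.9  10.5] jaw -0.003 down [-2.2e-03 -1.0e-04 -1.0e+00] open 50.6 F [ 0.04 -0.14 -1.86]
 shift cm [-0.06  0.1  -0.02] rows>= 1.0
 turn 0.003 rotvec tool [ 0.002 -0.003  0.   ] q6 0.33
```

```bash
python3 -m creep '0 0.1 0 0 0 0;0 0 0 0 0 0;0 0 0 0 0 0';  python3 -m creep '0 0.1 0 0 0 0;0 0 0 0 0 0;0 0 0 0 0 0';python3 -m creep '0 0 0 0 0 0;0 0 0 0 0 0;0 0 0 0 0 0;0 0 0 0 0 0' 5.8;python3 -m creep '0 0 0 0 0 0;0 0 0 0 0 0;0 0 0 0 0 0;0 -1 0 0 0 0;0 -2 0 0 0 0' 6.8; python3 -m creep '0 -4 0 0 0 0;0 -4 0 0 0 0;0 -2 0 0 0 0;4 0 0 0 0 0;4 0 0 0 0 0'; python3 -c "
from h import *
plan([500,68,150],1.546)
W=cam('wrist'); im=arm.read_camera('wrist'); cv2.imwrite('pics/w13.png',im)
im=arm.read_camera('scene'); cv2.imwrite('pics/s13.png',im)
"
```

```text
time: 30.02
tool_pos: [547.3, 292.9, 9.7]
ee_rot: [-1.209, 1.213, -1.211]
contact_force: [0.4, 0.3, -1.2]
opening: 50.7
time: 30.27
tool_pos: [547.3, 292.9, 9.6]
ee_rot: [-1.21, 1.213, -1.21]
contact_force: [-2.2, -0.2, 5.0]
opening: 50.9
time: 30.6
tool_pos: [547.2, 292.9, 8.3]
ee_rot: [-1.209, 1.213, -1.211]
contact_force: [-0.3, 0.4, 0.2]
opening: 57.9
time: 31.02
tool_pos: [544.9, 292.0, 36.3]
ee_rot: [-1.215, 1.216, -1.209]
contact_force: [-0.5, -0.3, 0.1]
opening: 68.5
time: 31.43
tool_pos: [549.0, 213.9, 142.8]
ee_rot: [-1.205, 1.205, -1.21]
contact_force: [1.4, -0.4, 0.4]
opening: 68.0
t 31.43 tcp [549.  213.9 142.8] jaw 0.001 down [ 0.0051  0.0014 -1.    ] open 68.0 F [ 1.36 -0.4   0.42]
 shift cm [14.58 -0.77 -4.91] rows>= 4.0
 turn 1.545 rotvec tool [-0.005 -1.545  0.003] q6 0.2
```

View pics/w13.png

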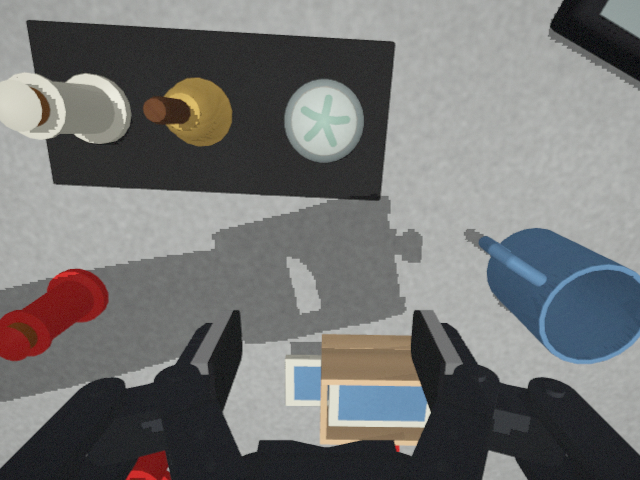

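View pics/s13.png

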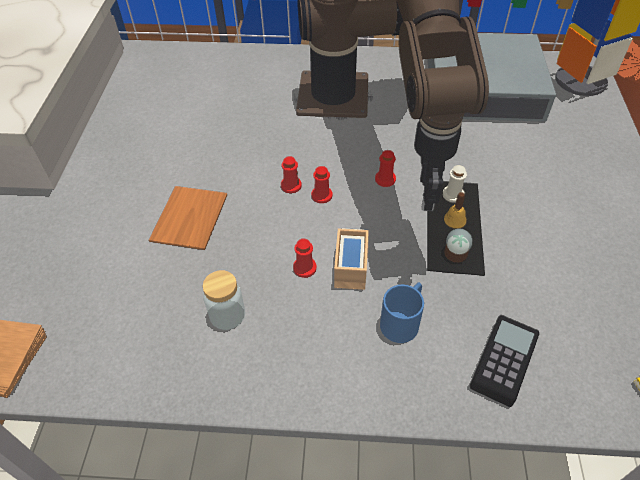

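```bash
python3 -m creep '3.6 -0.3 -0.6 -0.005 0 0;3.6 -0.3 -0.6 0 0 0;3.6 -0.2 -0.6 0 0 0;3.6 0 -0.6 0 0 0;0 0 0 0 -0.12 0' 7; python3 -m creep '0 0 0 0 -0.12 0;0 0 0 0 -0.12 0;0 0 0 0 -0.12 0;0 0 0 0 -0.12 0;0 0 0 0 -0.12 0';  python3 -m creep '0 0 0 0 -0.12 0;0 0 0 0 -0.12 0;0 0 0 0 -0.12 0;0 0 0 0 -0.12 0;0 0 0 0 -0.12 0';python3 -m creep '0 0 0 0 -0.12 0;0 0 0 0 -0.11 0;0 0 0 0 0 0;0 0 0 0 0 0'; python3 -c "
from h import *
plan([524,71,80],1.55)
W=cam('wrist'); im=arm.read_camera('wrist'); cv2.imwrite('pics/w14.png',im)
import pickle; pickle.dump(W,open('w14.pkl','wb'))
"
```

```text
time: 31.95
tool_pos: [522.5, 64.5, 147.6]
ee_rot: [-1.267, 1.128, -1.123]
contact_force: [0.6, 0.5, 0.7]
opening: 69.9
time: 32.37
tool_pos: [523.0, 69.2, 147.4]
ee_rot: [-1.47, 0.667, -0.658]
contact_force: [0.1, 0.0, 0.0]
opening: 69.8
time: 32.78
tool_pos: [523.0, 69.3, 147.4]
ee_rot: [-1.563, 0.199, -0.189]
contact_force: [-0.1, -0.0, -0.5]
opening: 69.8
time: 33.12
tool_pos: [523.0, 69.3, 147.2]
ee_rot: [-1.571, 0.026, -0.016]
contact_force: [0.2, 0.1, -0.3]
opening: 70.1
t 33.12 tcp [523.   69.3 147.2] jaw 1.544 down [-6.4e-03  1.0e-04 -1.0e+00] open 70.1 F [ 0.21  0.06 -0.31]
 shift cm [0.14 6.72 0.18] rows>= 2.0
 turn 0.006 rotvec tool [ 0.    -0.006 -0.006] q6 -1.6
```

View pics/w14.png

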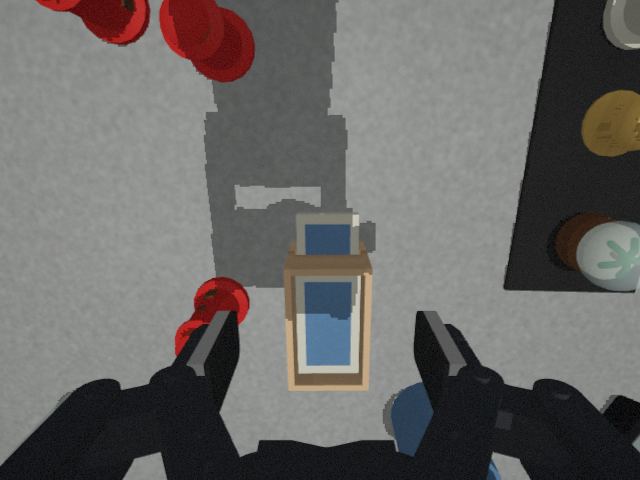

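```bash
python3 -c "
from h import *; import pickle
W=pickle.load(open('w14.pkl','rb'))
for q,z in [((297,213),32),((352,213),32),((285,265),68),((371,267),68),((368,388),68),((289,389),68)]: print(q,p2w(W,*q,z).round(1))
im=cv2.imread('pics/w14.png'); cv2.imwrite('pics/w14z.png',cv2.resize(im[200:400,270:390],None,fx=5,fy=3,interpolation=2))
"
```

```text
(297, 213) [511.3  47.4  32. ]
(352, 213) [512.4  90.2  32. ]
(285, 265) [540.8  40.   68. ]
(371, 267) [543.9 101.4  68. ]
(368, 388) [647.1  99.9  68. ]
(289, 389) [646.5  36.9  68. ]
```

View pics/w14z.png

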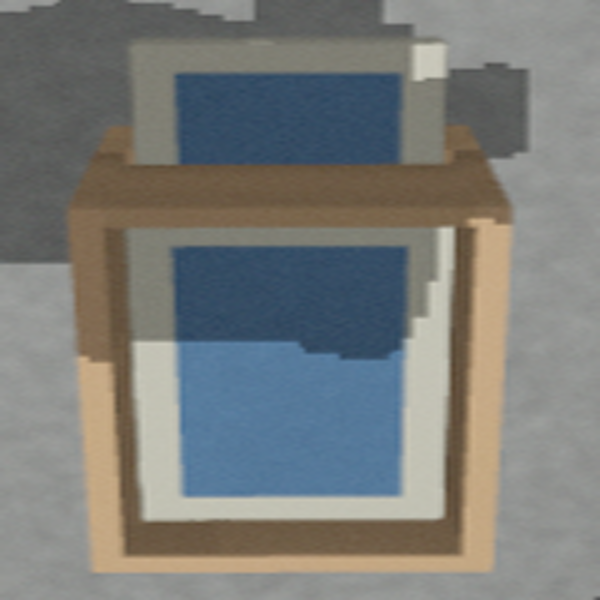

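```bash
python3 -m creep '-0.1 3 0.2 0 -0.006 -0.006;0 3 0 0 0 0;0 3 0 0 0 0;0 2 0 0 0 0;0 0 0 0 0 0'; python3 -m creep '0 0 0 0 0 0;0 0 0 0 0 0;0 0 0 0 0 0;0 0 0 0 0 0;0 0 0 0 0 0'; python3 -c "
from h import *
plan([522,71,-12],1.55)
W=cam('wrist'); im=arm.read_camera('wrist'); cv2.imwrite('pics/w15.png',im)
im=arm.read_camera('scene'); cv2.imwrite('pics/s15.png',im[130:310,230:430].repeat(3,0).repeat(3,1))
"
```

```text
time: 33.58
tool_pos: [517.3, 71.2, 31.9]
ee_rot: [-1.57, 0.024, -0.007]
contact_force: [-1.1, 0.0, -0.6]
opening: 70.0
time: 34.0
tool_pos: [522.8, 70.9, 38.3]
ee_rot: [-1.571, 0.013, -0.016]
contact_force: [-0.3, -0.2, -0.1]
opening: 70.2
t 34.0 tcp [522.8  70.9  38.3] jaw 1.553 down [ 1.9e-03 -3.0e-04 -1.0e+00] open 70.2 F [-0.3  -0.16 -0.07]
 shift cm [-0.09  5.03  0.01] rows>= 2.0
 turn -0.003 rotvec tool [0.    0.003 0.002] q6 -1.61
```

View pics/w15.png

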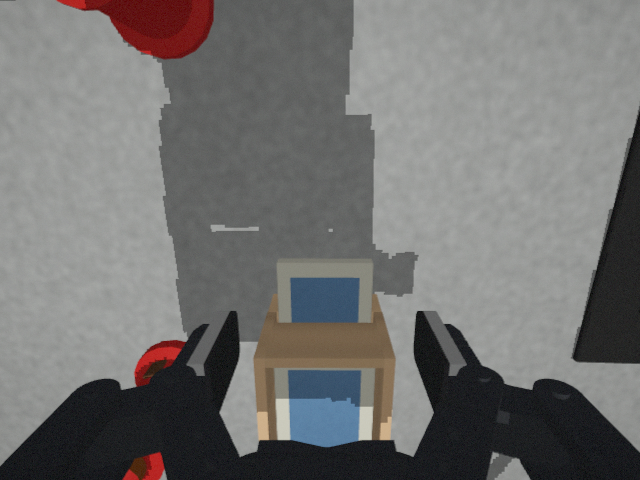

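View pics/s15.png

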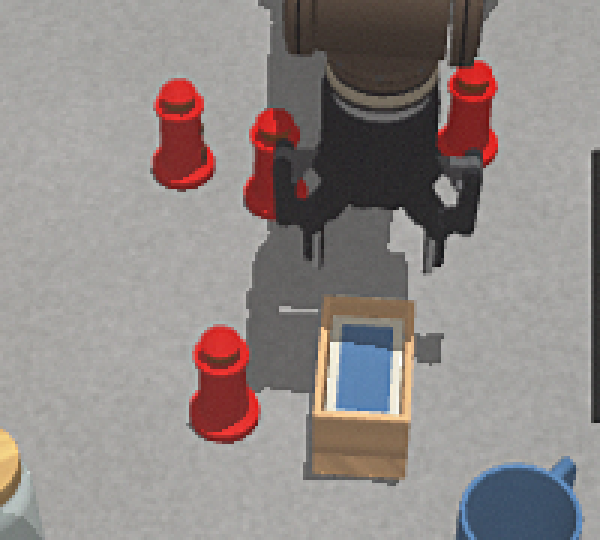

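```bash
python3 -c "
from h import *
S=cam('scene')
for z in (40,60,80,90,100,110): print(z,w2p(S,[(522,39,z),(522,103,z)]).round(0).tolist())
W=cam('wrist')
for z in (60,70,80,90,100): print(z,w2p(W,[(511,36,z),(511,106,z)]).round(0).tolist())
"
```

```text
40 [[337.0, 229.0], [367.0, 231.0]]
60 [[338.0, 223.0], [368.0, 225.0]]
80 [[338.0, 217.0], [368.0, 218.0]]
90 [[338.0, 214.0], [368.0, 215.0]]
100 [[338.0, 211.0], [369.0, 212.0]]
110 [[338.0, 208.0], [369.0, 209.0]]
60 [[245.0, 285.0], [404.0, 282.0]]
70 [[240.0, 295.0], [409.0, 292.0]]
80 [[234.0, 306.0], [414.0, 303.0]]
90 [[228.0, 319.0], [420.0, 316.0]]
100 [[221.0, 333.0], [427.0, 330.0]]
```

```bash
python3 -m creep '0 1.5 0 0 0 0;0 1.5 0 0 0 0;0 1 0 0 0 0;0 0.5 0 0 0 0;0 0 0 0 0 0'; python3 -m creep '0 0 0 0 0 0;0 0 0 0 0 0;0 0 0 0 0 0;0 0 0 0 0 0;0 0 0 0 0 0'; python3 -c "
from h import *
plan([522,71,-19],1.55)
W=cam('wrist'); im=arm.read_camera('wrist'); cv2.imwrite('pics/w16.png',im)
for z in (20,30,40): print(z,w2p(W,[(511,36,z),(511,106,z)]).round(0).tolist())
"
```

```text
time: 34.52
tool_pos: [520.4, 71.0, -9.5]
ee_rot: [-1.571, 0.017, -0.011]
contact_force: [0.3, 1.1, 0.1]
opening: 69.9
time: 34.93
tool_pos: [522.0, 70.9, -7.7]
ee_rot: [-1.571, 0.014, -0.014]
contact_force: [0.1, -0.1, 0.1]
opening: 69.8
t 34.93 tcp [522.   70.9  -7.7] jaw 1.553 down [ 0.e+00 -2.e-04 -1.e+00] open 69.8 F [ 0.05 -0.08  0.15]
 shift cm [-0.    1.13  0.01] rows>= 1.0
 turn -0.003 rotvec tool [0.    0.003 0.   ] q6 -1.61
20 [[242.0, 291.0], [407.0, 288.0]]
30 [[237.0, 301.0], [411.0, 298.0]]
40 [[231.0, 313.0], [417.0, 310.0]]
```

View pics/w16.png

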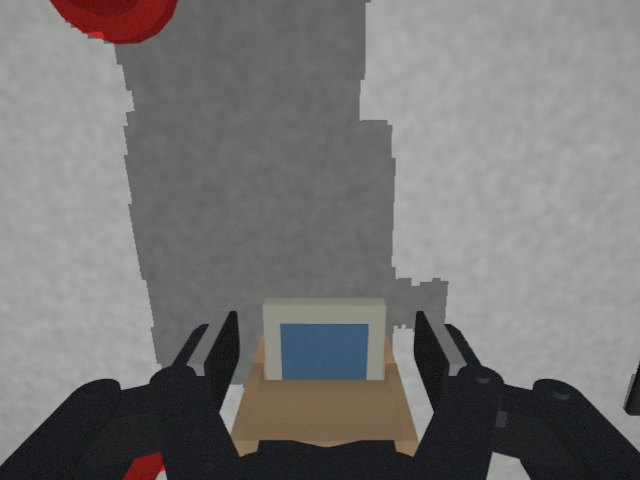

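```bash
python3 -m creep '0 0.8 0 0 0 0;0 0.6 0 0 0 0;0 0 0 0 0 0;0 0 0 0 0 0;0 0 0 0 0 0';python3 -c "
from h import *
plan([522,71,-24],1.55)"; python3 -m creep '0 0 0 0 0 0;0 0 0 0 0 0;0 0 0 0 0 0;0 0 0 0 0 0;0 0 0 0 0 0' 4.0 40;  python3 -m creep '0 0 0 0 0 0;0 0 0 0 0 0;0 0 0 0 0 0'; python3 -c "
from h import *
plan([522,71,-24],1.55)
W=cam('wrist'); im=arm.read_camera('wrist'); cv2.imwrite('pics/w17.png',im)
"
```

```text
time: 35.4
tool_pos: [521.3, 71.0, -22.6]
ee_rot: [-1.571, 0.015, -0.013]
contact_force: [0.2, 0.2, 0.3]
opening: 70.0
t 35.4 tcp [521.3  71.  -22.6] jaw 1.553 down [-1.7e-03 -1.0e-04 -1.0e+00] open 70.0 F [0.19 0.25 0.3 ]
 shift cm [0.07 0.14 0.01] rows>= 1.0
 turn -0.003 rotvec tool [ 0.     0.003 -0.002] q6 -1.61
time: 35.82
tool_pos: [521.8, 70.8, -21.8]
ee_rot: [-1.571, 0.014, -0.014]
contact_force: [-1.7, -0.8, 3.6]
opening: 48.6
time: 36.07
tool_pos: [521.8, 70.8, -21.8]
ee_rot: [-1.571, 0.014, -0.013]
contact_force: [-1.4, -1.0, 5.5]
opening: 49.0
t 36.07 tcp [521.8  70.8 -21.8] jaw 1.553 down [-7.e-04 -3.e-04 -1.e+00] open 49.0 F [-1.43 -0.96  5.52]
 shift cm [0.02 0.22 0.02] rows>= 1.0
 turn -0.003 rotvec tool [ 0.     0.003 -0.001] q6 -1.61
```

View pics/w17.png

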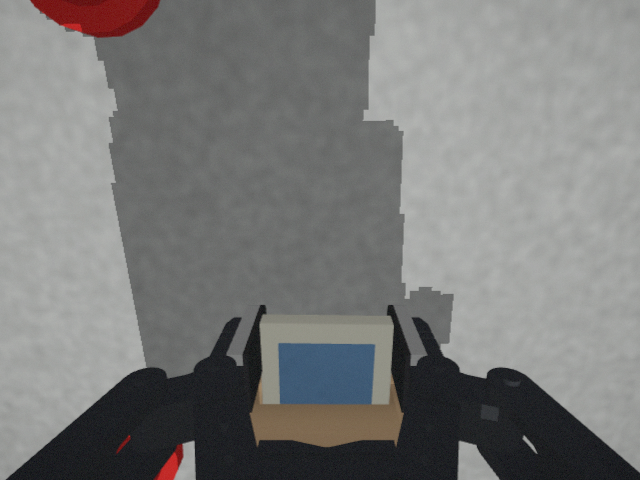

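```bash
python3 -m creep '-0.5 0 0 0 0 0;-1 0 0 0 0 0;-1 0 0 0 0 0;-1 0 0 0 0 0;-1 0 0 0 0 0';  python3 -m creep '-1 0 0 0 0 0;-1 0 0 0 0 0;-1 0 0 0 0 0;-0.5 0 0 0 0 0;0 0 0 0 0 0'; python3 -c "
from h import *
plan([445,72.5,-22],1.55)
W=cam('wrist'); im=arm.read_camera('wrist'); cv2.imwrite('pics/w18.png',im)
im=arm.read_camera('scene'); cv2.imwrite('pics/s18.png',im[130:310,230:430].repeat(3,0).repeat(3,1))
"
```

```text
time: 36.53
tool_pos: [476.1, 71.8, -22.2]
ee_rot: [-1.571, 0.014, -0.014]
contact_force: [1.5, -0.3, 0.6]
opening: 49.0
time: 36.95
tool_pos: [438.9, 72.6, -23.1]
ee_rot: [-1.571, 0.017, -0.011]
contact_force: [0.3, -0.3, -0.6]
opening: 48.7
t 36.95 tcp [438.9  72.6 -23.1] jaw 1.553 down [-4.2e-03  2.0e-04 -1.0e+00] open 48.7 F [ 0.25 -0.27 -0.58]
 shift cm [ 0.61 -0.11 -0.  ] rows>= 1.0
 turn -0.003 rotvec tool [-0.     0.003 -0.004] q6 -1.62
```

View pics/w18.png

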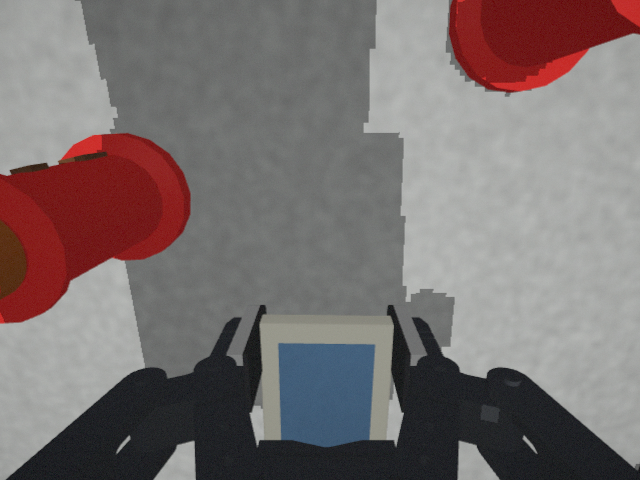

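View pics/s18.png

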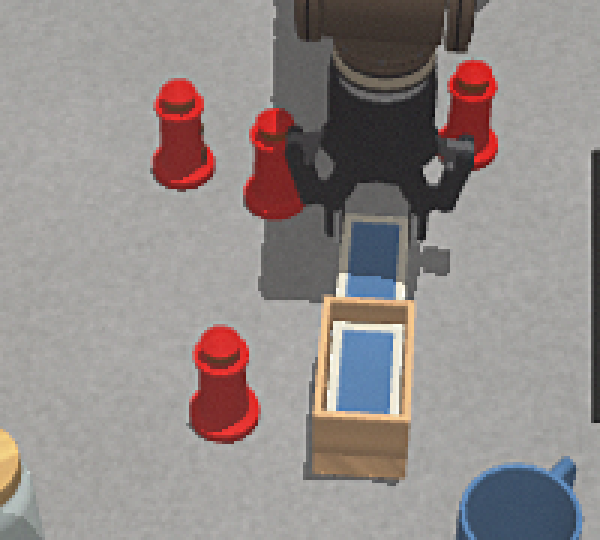

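```bash
python3 -m creep '0 -1 0 0 0 -0.004;0 -2.2 0 0 0 0;0 -2.2 0 0 0 0;0 -2.2 0 0 0 0;0 -2.2 0 0 0 0';  python3 -m creep '0 0 -1.5 0 0 0;0 0 -3 0 0 0;0 0 -3.5 0 0 0;0 0 -3.5 0 0 0;0 0 -3.5 0 0 0'; python3 -m creep '0 0 -3.5 0 0 0;0 0 -3.5 0 0 0;0 0 -3.5 0 0 0;0 0 -3.5 0 0 0;0 0 -3.5 0 0 0';  python3 -m creep '0 0 -3 0 0 0;0 0 -1.5 0 0 0;0 0 0 0 0.06 0;0 0 0 0 0.05 0;0 0 0 0 0 0'; python3 -m creep '0 0 0 0 0 0;0 0 0 0 0 0;0 0 0 0 0 0;0 0 0 0 0 0'; python3 -c "
from h import *
plan([438,-297,60],1.446)
W=cam('wrist'); im=arm.read_camera('wrist'); cv2.imwrite('pics/w19.png',im)
import pickle; pickle.dump(W,open('w19.pkl','wb'))
im=arm.read_camera('scene'); cv2.imwrite('pics/s19.png',im)
im=arm.read_camera('top'); cv2.imwrite('pics/t19.png',im)
"
```

```text
time: 37.47
tool_pos: [441.8, 72.3, 77.7]
ee_rot: [-1.571, 0.011, -0.017]
contact_force: [0.6, -0.0, -0.5]
opening: 49.2
time: 37.88
tool_pos: [439.1, -79.2, 77.1]
ee_rot: [-1.572, 0.009, -0.017]
contact_force: [0.9, -0.3, -0.6]
opening: 48.8
time: 38.3
tool_pos: [435.7, -254.9, 76.9]
ee_rot: [-1.572, 0.011, -0.018]
contact_force: [1.6, 0.2, -1.4]
opening: 49.0
time: 38.72
tool_pos: [434.9, -297.8, 76.3]
ee_rot: [-1.568, 0.099, -0.104]
contact_force: [-0.1, -0.0, -0.6]
opening: 48.5
time: 39.05
tool_pos: [434.9, -297.2, 76.0]
ee_rot: [-1.569, 0.097, -0.102]
contact_force: [-0.7, -0.4, -0.6]
opening: 48.6
t 39.05 tcp [ 434.9 -297.2   76. ] jaw 1.444 down [ 3.e-03 -2.e-04 -1.e+00] open 48.6 F [-0.65 -0.36 -0.6 ]
 shift cm [0.3  1.6  0.06] rows>= 1.0
 turn 0.002 rotvec tool [-0.    -0.002  0.003] q6 -2.24
```

View pics/w19.png

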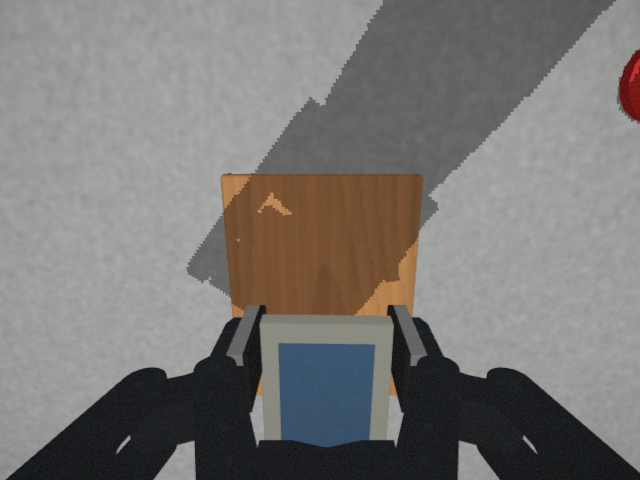

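View pics/t19.png

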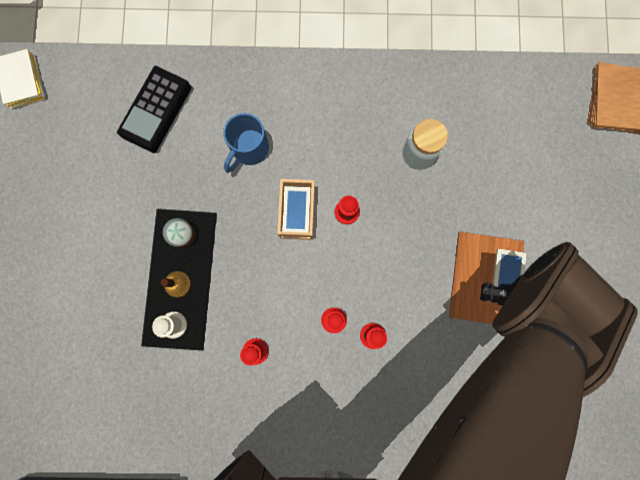

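```bash
python3 -c "
from h import *; import pickle
W=pickle.load(open('w19.pkl','rb'))
a=p2w(W,221,175,8);b=p2w(W,423,175,8)
print(a.round(1),b.round(1),np.linalg.norm(a-b))
y=(b-a)[:2]/np.linalg.norm(b-a); x=np.array([y[1],-y[0]]); print('yaw',np.arctan2(x[1],x[0]),'centre',((a+b)[:2]/2+85*x).round(1))
print(p2w(W,262,395,8).round(1))
im=cv2.imread('pics/w19.png'); cv2.imwrite('pics/w19z.png',cv2.resize(im[160:410,200:440],None,fx=3.2,fy=2.4))
"
```

```text
[ 380.8 -356.8    8. ] [ 396.9 -229.9    8. ] 127.92495267752015
yaw -0.12653252059911643 centre [ 473.2 -304.1]
[ 550.2 -361.1    8. ]
```

View pics/w19z.png

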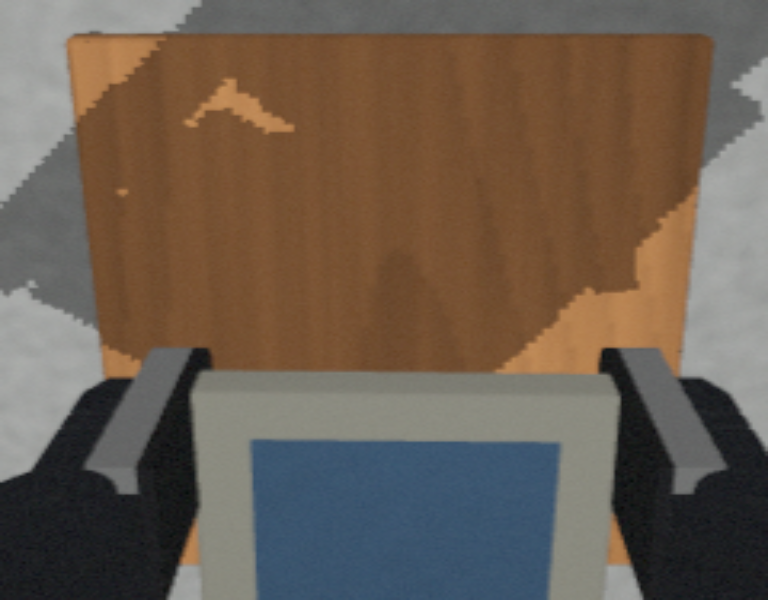

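```bash
python3 -m creep '0.3 2 -0.2 0 0 0.003;0 2 0 0 0 0;0 2 0 0 0 0;0 2 0 0 0 0;0 1 0 0 0 0'; python3 -m creep '0 0 0 0 0 0;0 0 0 0 0 0;0 0 0 0 0 0;0 0 0 0 0 0';python3 -c "
from h import *
plan([438.3,-299,-28],1.445)
W=cam('wrist'); im=arm.read_camera('wrist'); cv2.imwrite('pics/w20.png',im)"
```

```text
time: 39.62
tool_pos: [436.2, -298.6, -16.6]
ee_rot: [-1.566, 0.102, -0.098]
contact_force: [0.4, 0.9, -0.3]
opening: 49.1
time: 39.95
tool_pos: [438.5, -300.9, -12.5]
ee_rot: [-1.57, 0.099, -0.102]
contact_force: [0.4, -0.6, -0.9]
opening: 48.7
t 39.95 tcp [ 438.5 -300.9  -12.5] jaw 1.443 down [ 0.0022 -0.002  -1.    ] open 48.7 F [ 0.4  -0.61 -0.91]
 shift cm [-0.05  1.55  0.19] rows>= 1.0
 turn 0.002 rotvec tool [ 0.002 -0.002  0.002] q6 -2.24
```

View pics/w20.png

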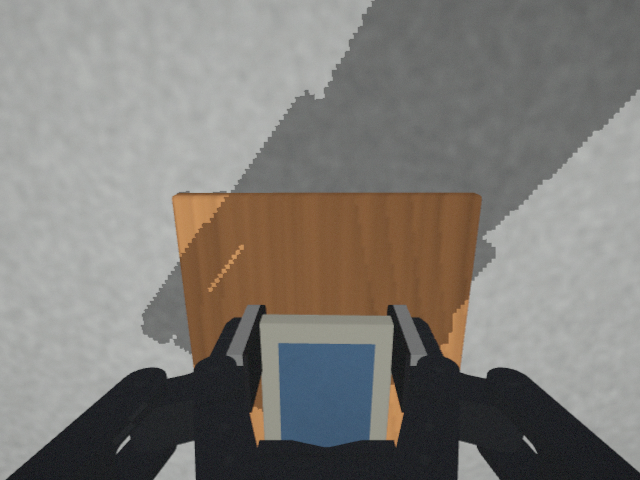

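```bash
python3 -c "
from h import *
W=cam('wrist')
print(p2w(W,326.5,322.5,41.3),p2w(W,326.5,315.5,33.3)); a=p2w(W,173,194.5,8);b=p2w(W,481,193,8);print(a,b,(a+b)/2, np.linalg.norm(a-b))"
python3 -m creep '0 0.6 0 0 0 0;0 0.4 0 0 0 0;0 0 0 0 0 0;0 0 0 0 0 0;0 0 0 0 0 0'
```

```text
[ 428.53274147 -298.5985882    41.3       ] [ 430.05103523 -298.80704985   33.3       ]
[ 380.46916516 -356.15921034    8.        ] [ 395.88490267 -230.61776883    8.        ] [ 388.17703391 -293.38848958    8.        ] 126.48438045219396
time: 40.42
tool_pos: [437.4, -299.8, -24.3]
ee_rot: [-1.568, 0.101, -0.1]
contact_force: [0.4, -0.5, -0.8]
opening: 49.0
```

```bash
python3 -m creep '0 0.3 0 0 0 0;0 0 0 0 0 0;0 0 0 0 0 0;0 0.2 0 0 0 0;0 0 0 0 0 0'; python3 -m creep '0 0 0 0 0 0;0 0.2 0 0 0 0;0 0 0 0 0 0;0 0 0 0 0 0';python3 -c "
from h import *
plan([438,-300.5,-30],1.445)
W=cam('wrist'); im=arm.read_camera('wrist'); cv2.imwrite('pics/w21.png',im)"
```

```text
time: 40.83
tool_pos: [437.4, -299.8, -29.4]
ee_rot: [-1.568, 0.101, -0.1]
contact_force: [-0.5, -0.2, -0.0]
opening: 48.9
time: 41.17
tool_pos: [437.7, -300.1, -29.9]
ee_rot: [-1.568, 0.101, -0.1]
contact_force: [-2.6, 1.7, 5.7]
opening: 48.3
t 41.17 tcp [ 437.7 -300.1  -29.9] jaw 1.443 down [-5.e-04  4.e-04 -1.e+00] open 48.3 F [-2.62  1.71  5.72]
 shift cm [ 0.04  0.01 -0.04] rows>= 1.0
 turn 0.002 rotvec tool [-0.    -0.002 -0.001] q6 -2.24
```

View pics/w21.png

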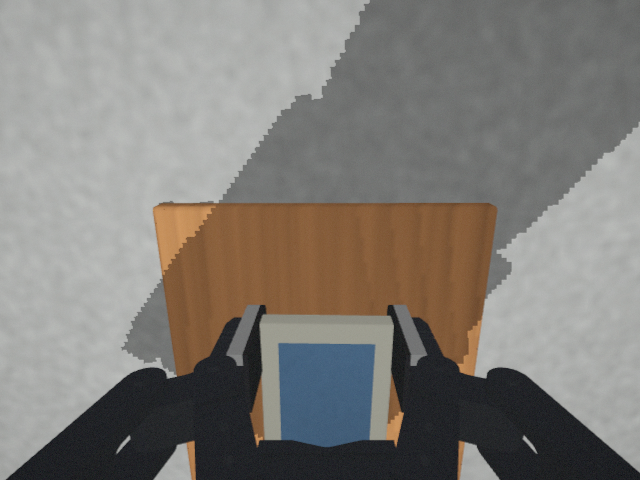

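```bash
python3 -m creep '0 -0.15 0 0 0 0;0 0 0 0 0 0;0 0 0 0 0 0'; python3 -m creep '0 0 0 0 0 0;0 0 0 0 0 0;0 0 0 0 0 0;0 0 0 0 0 0;0 0 0 0 0 0' 6.5;  python3 -c "
from h import *
plan([438,-300.5,-30],1.445)
W=cam('wrist'); im=arm.read_camera('wrist'); cv2.imwrite('pics/w22.png',im)"
```

```text
time: 41.47
tool_pos: [437.6, -300.0, -29.7]
ee_rot: [-1.568, 0.1, -0.101]
contact_force: [0.2, 0.4, -1.7]
opening: 48.8
time: 41.88
tool_pos: [437.5, -299.9, -29.6]
ee_rot: [-1.568, 0.1, -0.1]
contact_force: [0.6, 0.2, -0.5]
opening: 65.5
t 41.88 tcp [ 437.5 -299.9  -29.6] jaw 1.443 down [ 1.e-04  2.e-04 -1.e+00] open 65.5 F [ 0.63  0.23 -0.47]
 shift cm [ 0.05  0.04 -0.05] rows>= 1.0
 turn 0.002 rotvec tool [-0.    -0.002  0.   ] q6 -2.24
```

View pics/w22.png

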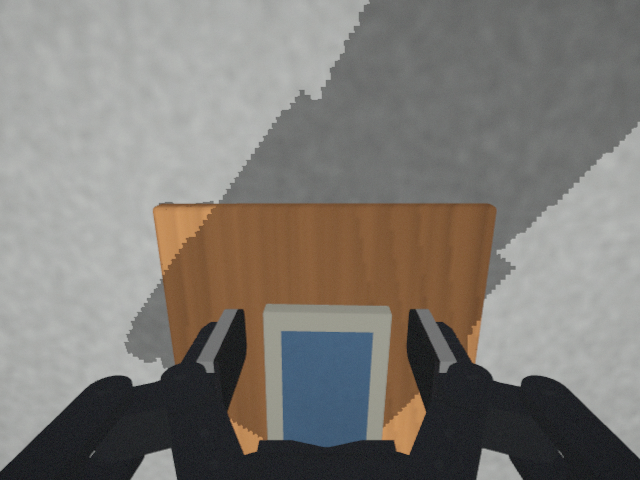

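```bash
python3 -m creep '0 -1 0 0 0 0;0 -3 0 0 0 0;0 -4 0 0 0 0;-1 -4 0 0 0 0;-1 -4 0 0 0 0'; python3 -m creep '0 -4 0 0 0 0;0 0 0 0 0 0;0 0 0 0 0 0;0 0 0 0 0 0;0 0 0 0 0 0';  python3 -c "
from h import *
plan([438,-300.5,-30],1.445)
W=cam('wrist'); im=arm.read_camera('wrist'); cv2.imwrite('pics/w23.png',im)
import pickle; pickle.dump(W,open('w23.pkl','wb'))
im=arm.read_camera('top'); cv2.imwrite('pics/t23.png',cv2.resize(im[180:350,220:540],None,fx=2.5,fy=2.5))
"
```

```text
time: 42.35
tool_pos: [417.4, -297.1, 132.7]
ee_rot: [-1.568, 0.1, -0.1]
contact_force: [-0.2, -1.2, 0.4]
opening: 64.8
time: 42.77
tool_pos: [416.9, -296.5, 168.8]
ee_rot: [-1.566, 0.102, -0.099]
contact_force: [-0.2, 0.3, 0.2]
opening: 65.0
t 42.77 tcp [ 416.9 -296.5  168.8] jaw 1.443 down [-0.002   0.0024 -1.    ] open 65.0 F [-0.16  0.26  0.18]
 shift cm [ 2.19 19.88 -0.17] rows>= 5.0
 turn 0.002 rotvec tool [-0.002 -0.002 -0.002] q6 -2.26
```

View pics/w23.png

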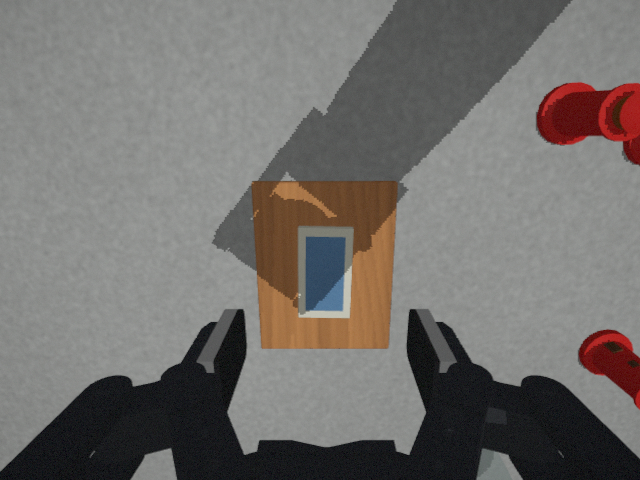

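View pics/t23.png

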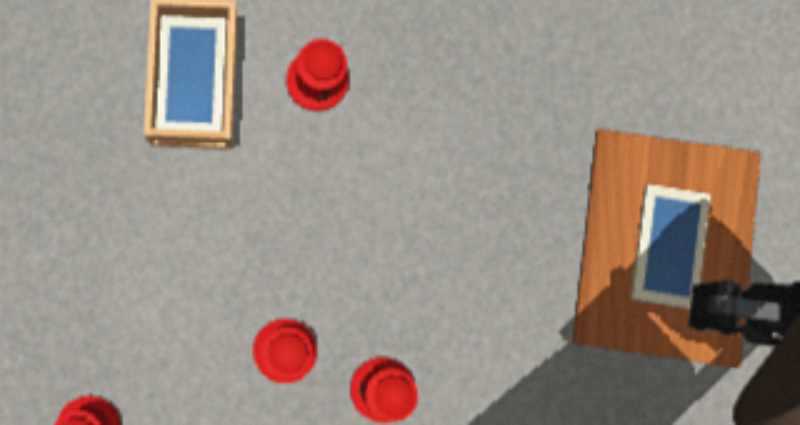

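```bash
python3 -c "
from h import *; import pickle
W=pickle.load(open('w23.pkl','rb'))
B=np.array([p2w(W,*q,8)[:2] for q in [(252,181),(397,181),(388,348),(262,348)]])
T=np.array([p2w(W,*q,16)[:2] for q in [(298.5,226.5),(353.5,227),(349.5,318),(300.5,317)]])
print(B.round(1),T.round(1)); print(B.mean(0),T.mean(0))
for P in (B,T): d=P[2]+P[3]-P[0]-P[1]; print(np.arctan2(d[1],d[0]))
C=cam('top')
f=lambda x,y:(220+x/2.5,180+y/2.5)
B=np.array([p2w(C,*f(*q),8)[:2] for q in [(598,129),(761,151),(740,366),(575,343)]]);T=np.array([p2w(C,*f(*q),16)[:2] for q in [(648,184),(711,194),(694,308),(632,298)]])
print(B.mean(0),T.mean(0))"
```

```text
[[ 380.2 -356.5]
 [ 396.5 -230.3]
 [ 564.1 -251.3]
 [ 547.7 -378. ]] [[ 424.3 -321.4]
 [ 431.  -272.9]
 [ 520.8 -286.3]
 [ 513.7 -332.9]]
[ 472.12319977 -304.01454055] [ 472.40187696 -303.37156968]
-0.12595590257220476
-0.13833353579276553
[ 472.95802411 -307.72185565] [ 472.84725191 -307.17944631]
```

```bash
python3 -c "
from h import *
plan([547.3,293,130],0)"; python3 -m creep '1 0 2 0 0 0;0.6 0 4 0 0 0;0.6 0 4 0 0 0;0.6 0 4 0 0 0;0.6 0 4 0 0 0';python3 -m creep '0.6 0 4 0 0 0;0.6 0 4 0 0 0;0.6 0 4 0 0 0;0.6 0 4 0 0 0;0.6 0 4 0 0 0'; python3 -c "
from h import *
plan([547.3,293,130],0)"
```

```text
t 42.87 tcp [ 416.9 -296.5  168.4] jaw 1.443 down [-0.0026  0.003  -1.    ] open 65.3 F [-0.29 -0.25 -0.18]
 shift cm [ 5.44  3.98 60.12] rows>= 15.0
 turn -1.443 rotvec tool [-0.     1.443 -0.004] q6 -2.26
time: 43.28
tool_pos: [473.8, -121.3, 168.9]
ee_rot: [-1.567, 0.103, -0.099]
contact_force: [0.6, 0.1, 0.4]
opening: 65.0
time: 43.7
tool_pos: [529.0, 73.5, 168.9]
ee_rot: [-1.568, 0.102, -0.098]
contact_force: [0.3, -0.5, -1.2]
opening: 64.7
t 43.7 tcp [529.   73.5 168.9] jaw 1.443 down [-2.6e-03  2.0e-04 -1.0e+00] open 64.7 F [ 0.25 -0.45 -1.25]
 shift cm [-0.96  3.89 22.  ] rows>= 6.0
 turn -1.443 rotvec tool [ 0.002  1.443 -0.002] q6 -1.5
```

```bash
python3 -m creep '-0.2 0 4 0 0 0;-0.2 0 4 0 0 0;-0.2 0 4 0 0 0;-0.2 0 4 0 0 0;-0.1 0 4 0 0.12 0' 7.5;python3 -m creep '0 0 2 0 0.12 0;0 0 0 0 0.12 0;0 0 0 0 0.12 0;0 0 0 0 0.12 0;0 0 0 0 0.12 0';python3 -m creep '0 0 0 0 0.12 0;0 0 0 0 0.12 0;0 0 0 0 0.12 0;0 0 0 0 0.12 0;0 0 0 0 0.12 0';python3 -m creep '0 0 0 0 0.12 0;0 0 0 0 0 0;0 0 0 0 0 0;0 0 0 0 0 0';  python3 -c "
from h import *
plan([547.3,293,130],0)
W=cam('wrist'); im=arm.read_camera('wrist'); cv2.imwrite('pics/w24.png',im)
print(w2p(W,(547.3,293,47)))"
```

```text
time: 44.12
tool_pos: [545.0, 272.8, 168.6]
ee_rot: [-1.563, 0.198, -0.193]
contact_force: [1.4, -0.8, 0.5]
opening: 75.1
time: 44.53
tool_pos: [550.1, 290.4, 168.3]
ee_rot: [-1.469, 0.669, -0.664]
contact_force: [-0.3, 0.9, -0.6]
opening: 75.2
time: 44.95
tool_pos: [550.2, 290.0, 168.4]
ee_rot: [-1.265, 1.125, -1.121]
contact_force: [0.8, 0.1, 0.0]
opening: 74.5
time: 45.28
tool_pos: [550.6, 290.1, 169.5]
ee_rot: [-1.213, 1.206, -1.205]
contact_force: [0.1, -0.6, 0.6]
opening: 75.2
t 45.28 tcp [550.6 290.1 169.5] jaw 0.006 down [-1.6e-03 -4.0e-04 -1.0e+00] open 75.2 F [ 0.1  -0.63  0.59]
 shift cm [-0.29  3.95 -0.33] rows>= 1.0
 turn -0.006 rotvec tool [0.002 0.006 0.   ] q6 0.32
[321.98652015 220.8440158 ]
```

View pics/w24.png

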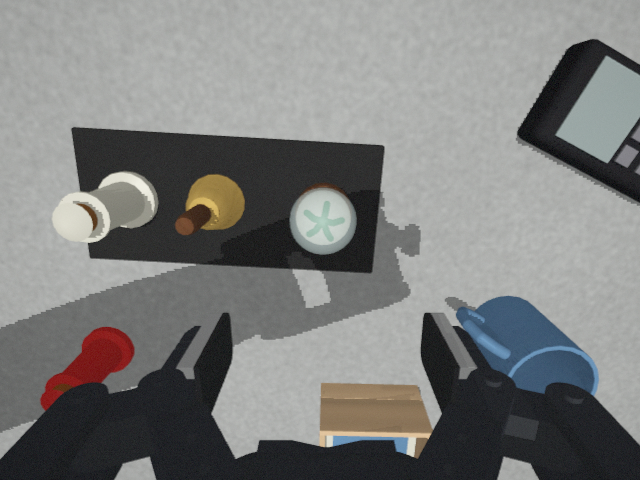

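```bash
python3 -m creep '-0.3 3 -0.3 0 0.006 0;0 3 0 0 0 0;0 3 0 0 0 0;0 3 0 0 0 0;0 1 0 0 0 0';python3 -m creep '0 0 0 0 0 0;0 0 0 0 0 0;0 0 0 0 0 0;0 0 0 0 0 0';  python3 -c "
from h import *
plan([547.3,293,9],0)"
```

```text
time: 45.75
tool_pos: [544.4, 292.0, 35.1]
ee_rot: [-1.217, 1.215, -1.208]
contact_force: [-0.6, -0.5, -0.4]
opening: 75.0
time: 46.08
tool_pos: [550.0, 294.0, 43.3]
ee_rot: [-1.203, 1.209, -1.212]
contact_force: [-0.8, -0.2, 0.4]
opening: 75.0
t 46.08 tcp [550.  294.   43.3] jaw -0.003 down [ 0.0046  0.0017 -1.    ] open 75.0 F [-0.77 -0.16  0.41]
 shift cm [ 0.1   3.43 -0.29] rows>= 1.0
 turn 0.003 rotvec tool [-0.005 -0.003 -0.002] q6 0.33
```

```bash
python3 -m creep '0 1.3 -0.15 -0.003 0 0;0 1 0 0 0 0;0 0.5 0 0 0 0;0 0.4 0 0 0 0;0 0 0 0 0 0';python3 -m creep '0 0 0 0 0 0;0 0 0 0 0 0;0 0 0 0 0 0;0 0 0 0 0 0';  python3 -c "
from h import *
plan([547.3,293,9],0)"
```

```text
time: 46.5
tool_pos: [545.2, 292.8, 6.6]
ee_rot: [-1.213, 1.215, -1.209]
contact_force: [-0.8, 0.9, -0.6]
opening: 74.9
time: 46.83
tool_pos: [546.9, 293.4, 9.0]
ee_rot: [-1.209, 1.213, -1.21]
contact_force: [0.4, 0.4, 0.0]
opening: 75.0
t 46.83 tcp [546.9 293.4   9. ] jaw -0.003 down [-2.1e-03  5.0e-04 -1.0e+00] open 75.0 F [0.43 0.36 0.05]
 shift cm [ 0.04 -0.    0.04] rows>= 1.0
 turn 0.003 rotvec tool [ 0.002 -0.003 -0.001] q6 0.33
```

```bash
python3 -m creep '0 0 0 0 0 0;0 0 0 0 0 0;0 0 0 0 0 0;0 0 0 0 0 0;0 0 0 0 0 0' 2.5 45; python3 -m creep '0 0 0 0 0 0;0 0 0 0 0 0;0 0 0 0 0 0;0 -1 0 0 0 0;0 -2 0 0 0 0'; python3 -m creep '0 -2 0 0 0 0;0 -2 0 0 0 0;0 -2 0 0 0 0;1 0 -0.2 0 0 0;2.5 0 -0.5 0 0 0';python3 -m creep '3.5 0 -0.7 0 0 0;3.5 0 -0.8 0 0 0;2.5 0 -0.5 0 0 0;1.5 0 -0.2 0 0 0;0 0 0 0 0 0'; python3 -m creep '0 0 0 0 0 0;0 0 0 0 0 0;0 0 0 0 0 0;0 0 0 0 0 0'; python3 -c "
from h import *
plan([517.6,148,4.5],0)"
```

```text
time: 47.25
tool_pos: [547.4, 293.6, 9.6]
ee_rot: [-1.208, 1.213, -1.21]
contact_force: [0.0, -0.0, 5.4]
opening: 51.0
time: 47.67
tool_pos: [542.9, 292.0, 34.9]
ee_rot: [-1.218, 1.219, -1.208]
contact_force: [-0.3, -0.5, -2.4]
opening: 51.1
time: 48.08
tool_pos: [540.2, 259.6, 99.5]
ee_rot: [-1.208, 1.21, -1.208]
contact_force: [-0.1, -1.4, -1.7]
opening: 50.9
time: 48.5
tool_pos: [515.0, 145.1, 96.3]
ee_rot: [-1.213, 1.219, -1.211]
contact_force: [0.1, -0.9, -2.5]
opening: 50.6
time: 48.83
tool_pos: [517.2, 149.1, 98.2]
ee_rot: [-1.211, 1.213, -1.209]
contact_force: [0.1, -0.5, -1.3]
opening: 50.8
t 48.83 tcp [517.2 149.1  98.2] jaw -0.002 down [-3.4e-03  3.0e-04 -1.0e+00] open 50.8 F [ 0.15 -0.49 -1.34]
 shift cm [0.12 9.37 0.07] rows>= 3.0
 turn 0.002 rotvec tool [ 0.003 -0.002 -0.   ] q6 0.09
```

```bash
python3 -m creep '0.1 2.5 0 0 0 0;0 2.5 0 0 0 0;0 2 0 0 0 0;0 1 0 0 0 0;0 0 0 0 0 0'; python3 -m creep '0 0 0 0 0 0;0 0 0 0 0 0;0 0 0 0 0 0;0 0 0 0 0 0;0 0 0 0 0 0'; python3 -c "
from h import *
plan([517.6,148,4.5],0)"
```

```text
time: 49.25
tool_pos: [514.6, 147.7, 15.7]
ee_rot: [-1.215, 1.217, -1.207]
contact_force: [-0.2, -0.3, -1.6]
opening: 50.9
time: 49.67
tool_pos: [517.9, 147.4, 19.7]
ee_rot: [-1.208, 1.212, -1.211]
contact_force: [-0.3, 0.4, -1.2]
opening: 50.7
t 49.67 tcp [517.9 147.4  19.7] jaw -0.003 down [-9.e-04  4.e-04 -1.e+00] open 50.7 F [-0.26  0.45 -1.23]
 shift cm [-0.05  1.52 -0.03] rows>= 1.0
 turn 0.003 rotvec tool [ 0.001 -0.003 -0.   ] q6 0.09
```

```bash
python3 -m creep '0 0.8 0 0 0 0;0 0.4 0 0 0 0;0 0 0 0 0 0;0 0 0 0 0 0;0 0 0 0 0 0'; python3 -m creep '0 0.1 0 0 0 0;0 0 0 0 0 0;0 0.1 0 0 0 0;0 0 0 0 0 0;0 0 0 0 0 0'; python3 -c "
from h import *
plan([517.6,148,4.5],0)"
```

```text
time: 50.08
tool_pos: [516.9, 147.3, 6.3]
ee_rot: [-1.21, 1.214, -1.21]
contact_force: [-0.1, -0.5, -0.9]
opening: 50.7
time: 50.5
tool_pos: [517.2, 147.4, 4.6]
ee_rot: [-1.21, 1.213, -1.21]
contact_force: [0.8, -0.1, -1.7]
opening: 50.7
t 50.5 tcp [517.2 147.4   4.6] jaw -0.003 down [-2.7e-03  2.0e-04 -1.0e+00] open 50.7 F [ 0.81 -0.14 -1.69]
 shift cm [-0.06  0.01  0.04] rows>= 1.0
 turn 0.003 rotvec tool [ 0.003 -0.003 -0.   ] q6 0.09
```

Not quite touching yet; a bit lower, then release and look.

```bash
python3 -m creep '0 0.1 0 0 0 0;0 0 0 0 0 0;0 0 0 0 0 0'; python3 -m creep '0 0.05 0 0 0 0;0 0 0 0 0 0;0 0 0 0 0 0';python3 -m creep '0 0 0 0 0 0;0 0 0 0 0 0;0 0 0 0 0 0;0 0 0 0 0 0' 5.8;python3 -m creep '0 0 0 0 0 0;0 0 0 0 0 0;0 0 0 0 0 0;0 -1 0 0 0 0;0 -2 0 0 0 0' 6.8; python3 -m creep '0 -4 0 0 0 0;0 -4 0 0 0 0;0 -2 0 0 0 0;-4 0 0 0 0 0;-4 0 0 0 0 0';python3 -m creep '0 0 0 0 0 0;0 0 0 0 0 0;0 0 0 0 0 0' ; python3 -c "
from h import *
plan([450,299.2,130],1.57)
W=cam('wrist'); im=arm.read_camera('wrist'); cv2.imwrite('pics/w25.png',im)
print(w2p(W,(517.7,148,42)))"
```

```text
time: 50.75
tool_pos: [517.2, 147.4, 4.6]
ee_rot: [-1.21, 1.214, -1.21]
contact_force: [-3.5, -0.6, 5.9]
opening: 50.7
time: 51.0
tool_pos: [517.2, 147.4, 4.6]
ee_rot: [-1.211, 1.214, -1.21]
contact_force: [-3.9, -0.7, 8.5]
opening: 50.9
time: 51.33
tool_pos: [517.0, 147.4, 2.9]
ee_rot: [-1.21, 1.214, -1.21]
contact_force: [0.5, 0.1, -0.0]
opening: 57.8
time: 51.75
tool_pos: [514.6, 147.1, 31.2]
ee_rot: [-1.215, 1.218, -1.207]
contact_force: [0.2, -0.1, 0.1]
opening: 68.0
time: 52.17
tool_pos: [520.0, 227.3, 137.2]
ee_rot: [-1.202, 1.213, -1.215]
contact_force: [0.7, 0.7, -0.7]
opening: 67.8
time: 52.42
tool_pos: [517.5, 227.4, 133.3]
ee_rot: [-1.211, 1.213, -1.21]
contact_force: [-0.2, -0.9, 0.1]
opening: 68.2
t 52.42 tcp [517.5 227.4 133.3] jaw -0.002 down [-2.9e-03 -2.0e-04 -1.0e+00] open 68.2 F [-0.22 -0.87  0.12]
 shift cm [-7.17  0.35 -6.76] rows>= 3.0
 turn -1.57 rotvec tool [0.002 1.57  0.002] q6 0.24
[326.73486903 331.17964491]
```

View pics/w25.png

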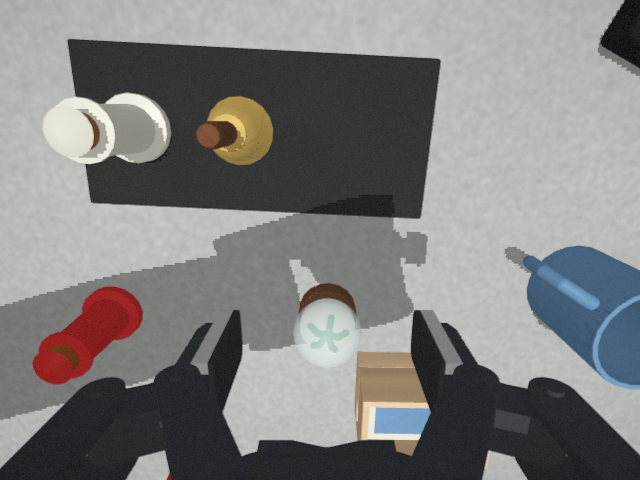

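```bash
python3 -m creep '-3.6 0 -3.4 0 0 0;-3.6 0 -3.4 0 0 0;0 0 0 0 -0.12 0;0 0 0 0 -0.12 0;0 0 0 0 -0.12 0' 5;python3 -m creep '0 0 0 0 -0.12 0;0 0 0 0 -0.12 0;0 0 0 0 -0.12 0;0 0 0 0 -0.12 0;0 0 0 0 -0.12 0';python3 -m creep '0 0 0 0 -0.12 0;0 0 0 0 -0.12 0;0 0 0 0 -0.12 0;0 0 0 0 -0.12 0;0 0 0 0 -0.125 0';python3 -m creep '0 0 0 0 0 0;0 0 0 0 0 0;0 0 0 0 0 0'; python3 -c "
from h import *
plan([450.2,299.3,48.4],1.574)
W=cam('wrist'); im=arm.read_camera('wrist'); cv2.imwrite('pics/w26.png',im)
print(w2p(W,(450.2,299.3,91)))"
```

```text
time: 52.88
tool_pos: [460.2, 287.5, 133.2]
ee_rot: [-1.361, 0.94, -0.936]
contact_force: [-0.0, 0.0, 0.3]
opening: 49.8
time: 53.3
tool_pos: [460.8, 286.7, 133.1]
ee_rot: [-1.519, 0.48, -0.475]
contact_force: [0.4, 0.2, 0.4]
opening: 50.0
time: 53.72
tool_pos: [460.9, 286.7, 133.1]
ee_rot: [-1.571, 0.007, -0.001]
contact_force: [-0.5, -0.2, 0.1]
opening: 50.0
time: 53.97
tool_pos: [460.8, 287.4, 133.2]
ee_rot: [-1.571, 0.012, -0.007]
contact_force: [0.8, -0.0, -0.0]
opening: 50.0
t 53.97 tcp [460.8 287.4 133.2] jaw 1.558 down [-3.2e-03  1.0e-04 -1.0e+00] open 50.0 F [ 0.81 -0.02 -0.  ]
 shift cm [-1.04  8.48  1.18] rows>= 3.0
 turn 0.016 rotvec tool [-0.    -0.016 -0.003] q6 -1.19
[344.74314093 240.8631336 ]
```

View pics/w26.png

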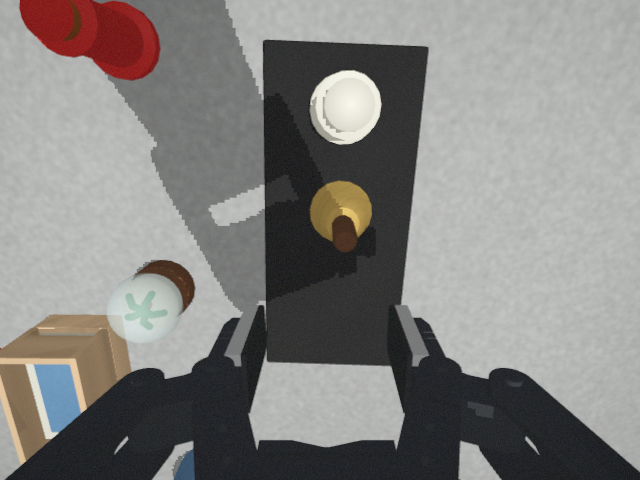

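```bash
python3 -m creep '-1 0 1.2 0 -0.016 -0.003;0 2.5 0 0 0 0;0 2.5 0 0 0 0;0 2 0 0 0 0;0 0 0 0 0 0';python3 -m creep '0 0 0 0 0 0;0 0 0 0 0 0;0 0 0 0 0 0;0 0 0 0 0 0'; python3 -c "
from h import *
plan([450.2,299.3,40],1.574)"
```

```text
time: 54.43
tool_pos: [447.2, 298.6, 58.6]
ee_rot: [-1.574, 0.002, 0.011]
contact_force: [0.2, -1.0, -0.3]
opening: 50.0
time: 54.77
tool_pos: [452.0, 300.7, 65.2]
ee_rot: [-1.569, -0.008, 0.003]
contact_force: [0.1, 0.0, -0.1]
opening: 50.1
t 54.77 tcp [452.  300.7  65.2] jaw 1.578 down [ 0.0031  0.0015 -1.    ] open 50.1 F [ 0.06  0.01 -0.09]
 shift cm [-0.19  2.52 -0.14] rows>= 1.0
 turn -0.004 rotvec tool [-0.002  0.004  0.003] q6 -1.18
```

```bash
python3 -m creep '-0.1 1.5 -0.1 0 0 0;0 0.8 0 0 0 0;0 0 0 0 0 0;0 0 0 0 0 0;0 0 0 0 0 0';python3 -m creep '0 0 0 0 0 0;0 0 0 0 0 0;0 0 0 0 0 0;0 0 0 0 0 0'; python3 -c "
from h import *
plan([450.2,299.3,40],1.574)"; python3 -m creep '0 0 0 0 0 0;0 0 0 0 0 0;0 0 0 0 0 0;0 0 0 0 0 0;0 0 0 0 0 0' 1 35; python3 -m creep '0 0 0 0 0 0;0 0 0 0 0 0;0 0 0 0 0 0;0 0 0 0 0 0;0 0 0 0 0 0'; python3 -c "
from h import *
plan([450.2,299.3,40],1.574)"
```

```text
time: 55.18
tool_pos: [450.1, 299.4, 40.8]
ee_rot: [-1.57, -0.006, 0.005]
contact_force: [-0.6, 0.4, 0.4]
opening: 50.1
time: 55.52
tool_pos: [449.9, 299.3, 40.6]
ee_rot: [-1.57, -0.006, 0.005]
contact_force: [0.0, -0.2, -0.5]
opening: 50.3
t 55.52 tcp [449.9 299.3  40.6] jaw 1.578 down [ 5.e-04  4.e-04 -1.e+00] open 50.3 F [ 0.   -0.17 -0.53]
 shift cm [ 0.03  0.06 -0.  ] rows>= 1.0
 turn -0.004 rotvec tool [-0.     0.004  0.001] q6 -1.18
time: 55.93
tool_pos: [449.7, 299.1, 40.4]
ee_rot: [-1.571, -0.006, 0.006]
contact_force: [0.3, -1.7, 1.5]
opening: 14.2
time: 56.35
tool_pos: [449.8, 299.2, 40.5]
ee_rot: [-1.571, -0.006, 0.006]
contact_force: [-1.5, -2.3, 2.2]
opening: 13.8
t 56.35 tcp [449.8 299.2  40.5] jaw 1.578 down [ 2.e-04  1.e-04 -1.e+00] open 13.8 F [-1.46 -2.25  2.22]
 shift cm [0.04 0.05 0.01] rows>= 1.0
 turn -0.004 rotvec tool [-0.     0.004  0.   ] q6 -1.18
```

```bash
python3 -m creep '0 -1.5 0 0 0 0;0 -2 0 0 0 0;0 -2 0 0 0 0;0 -2 0 0 0 0;0 -2 0 0 0 0'; python3 -m creep '0.3 0 -1.5 0 0 0;0.6 0 -3 0 0 0;0.7 0 -3.5 0 0 0;0.7 0 -3.5 0 0 0;0.7 0 -3.5 0 0 0';python3 -m creep '0.7 0 -3.5 0 0 0;0.7 0 -3.5 0 0 0;0.7 0 -3.5 0 0 0;0.5 0 -3 0 0 0;0.3 0 -1.5 0 0 0';python3 -m creep '0 0 0 0 0 0;0 0 0 0 0 0;0 0 0 0 0 0;0 0 0 0 0 0'; python3 -c "
from h import *
plan([508.9,-8.8,35],1.574)"
```

```text
time: 56.77
tool_pos: [448.9, 299.1, 134.9]
ee_rot: [-1.571, -0.004, 0.007]
contact_force: [-0.1, 0.1, -1.9]
opening: 13.5
time: 57.18
tool_pos: [480.1, 148.3, 134.2]
ee_rot: [-1.57, -0.006, 0.007]
contact_force: [0.3, -0.0, -1.7]
opening: 13.7
time: 57.6
tool_pos: [510.9, -3.4, 134.3]
ee_rot: [-1.571, -0.003, 0.004]
contact_force: [1.2, -0.1, -1.6]
opening: 14.1
time: 57.93
tool_pos: [510.4, 0.8, 134.7]
ee_rot: [-1.57, -0.006, 0.007]
contact_force: [-0.2, 0.7, -2.4]
opening: 13.9
t 57.93 tcp [510.4   0.8 134.7] jaw 1.579 down [-9.e-04  9.e-04 -1.e+00] open 13.9 F [-0.17  0.68 -2.38]
 shift cm [-0.14  9.96 -0.96] rows>= 3.0
 turn -0.005 rotvec tool [-0.001  0.005 -0.001] q6 -1.78
```

```bash
python3 -m creep '-0.1 2.5 -1 0 0 0;0 2.5 0 0 0 0;0 2 0 0 0 0;0 1.2 0 0 0 0;0 0 0 0 0 0'; python3 -m creep '0 0 0 0 0 0;0 0 0 0 0 0;0 0 0 0 0 0;0 0 0 0 0 0'; python3 -c "
from h import *
plan([508.9,-8.8,35],1.574)"
```

```text
time: 58.35
tool_pos: [507.3, -8.9, 50.0]
ee_rot: [-1.569, -0.002, 0.012]
contact_force: [-0.3, -0.3, -2.1]
opening: 13.9
time: 58.68
tool_pos: [511.2, -10.5, 54.8]
ee_rot: [-1.571, -0.008, 0.004]
contact_force: [-0.0, -0.0, -1.8]
opening: 13.8
t 58.68 tcp [511.2 -10.5  54.8] jaw 1.578 down [ 3.e-03 -5.e-04 -1.e+00] open 13.8 F [-0.02 -0.01 -1.78]
 shift cm [-0.24  1.98  0.17] rows>= 1.0
 turn -0.004 rotvec tool [0.    0.004 0.003] q6 -1.8
```

```bash
python3 -m creep '-0.1 1 0.1 0 0 0.002;0 0.6 0 0 0 0;0 0 0 0 0 0;0 0 0 0 0 0;0 0 0 0 0 0'; python3 -m creep '0 0 0 0 0 0;0 0.2 0 0 0 0;0 0 0 0 0 0;0 0 0 0 0 0'; python3 -c "
from h import *
plan([508.9,-8.8,35],1.574)"
```

```text
time: 59.1
tool_pos: [508.7, -9.4, 36.9]
ee_rot: [-1.57, -0.004, 0.008]
contact_force: [0.3, -0.2, -1.8]
opening: 13.8
time: 59.43
tool_pos: [509.3, -9.5, 35.5]
ee_rot: [-1.571, -0.005, 0.007]
contact_force: [0.2, -0.5, -1.0]
opening: 13.7
t 59.43 tcp [509.3  -9.5  35.5] jaw 1.578 down [-0.0012 -0.     -1.    ] open 13.7 F [ 0.22 -0.53 -0.99]
 shift cm [-0.04  0.05  0.07] rows>= 1.0
 turn -0.004 rotvec tool [ 0.     0.004 -0.001] q6 -1.8
```

```bash
python3 -m creep '0 0.07 0 0 0 0;0 0 0 0 0 0;0 0 0 0 0 0'; python3 -m creep '0 0 0 0 0 0;0 0 0 0 0 0;0 0 0 0 0 0;0 0 0 0 0 0' 2.2;python3 -m creep '0 0 0 0 0 0;0 0 0 0 0 0;0 0 0 0 0 0;0 -1 0 0 0 0;0 -2 0 0 0 0' 5; python3 -m creep '0 -4 0 0 0 0;0 -4 0 0 0 0;0 -3 0 0 0 0;-3 0 0 0 0 0;0 0 0 0 0 0';python3 -m creep '0 0 0 0 0 0;0 0 0 0 0 0;0 0 0 0 0 0'; python3 -c "
from h import *
plan([373,301,140],1.574)
W=cam('wrist'); im=arm.read_camera('wrist'); cv2.imwrite('pics/w27.png',im)
print(w2p(W,[(509.3,-9,86),(509.5,-8.5,0),(517.6,148,42)]))"
```

```text
time: 59.68
tool_pos: [509.6, -9.6, 35.4]
ee_rot: [-1.571, -0.005, 0.006]
contact_force: [-0.7, -0.1, 4.5]
opening: 13.7
time: 60.02
tool_pos: [508.6, -9.3, 34.2]
ee_rot: [-1.57, -0.004, 0.008]
contact_force: [0.1, -0.6, -0.4]
opening: 21.8
time: 60.43
tool_pos: [506.7, -8.9, 62.7]
ee_rot: [-1.569, 0.001, 0.012]
contact_force: [-0.5, -0.3, -0.6]
opening: 49.8
time: 60.85
tool_pos: [477.7, -9.4, 177.3]
ee_rot: [-1.572, -0.006, 0.006]
contact_force: [0.2, 1.0, -0.8]
opening: 49.9
time: 61.1
tool_pos: [479.4, -9.6, 174.2]
ee_rot: [-1.57, -0.004, 0.008]
contact_force: [0.6, -0.4, 1.0]
opening: 49.7
t 61.1 tcp [479.4  -9.6 174.2] jaw 1.578 down [-2.6e-03  4.0e-04 -1.0e+00] open 49.7 F [ 0.6  -0.44  0.98]
 shift cm [-10.41   3.46  31.14] rows>= 9.0
 turn -0.004 rotvec tool [-0.     0.004 -0.003] q6 -1.81
[[325.88289027 274.47509782]
 [326.51846269 240.45348699]
 [508.09908806 265.1981051 ]]
```

View pics/w27.png

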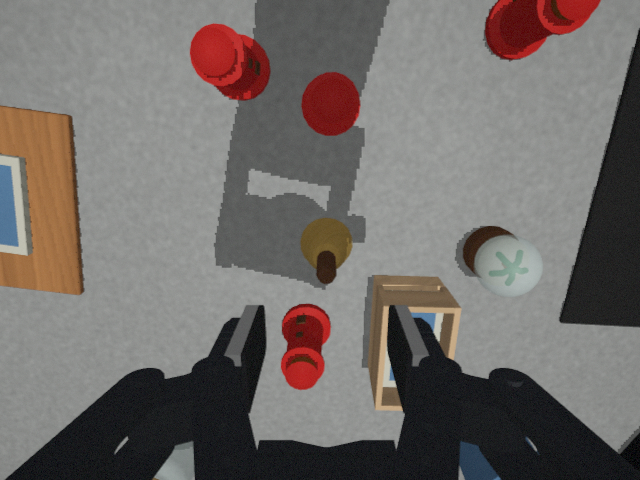

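```bash
python3 -m creep '-1 0 2.5 0 0 0;-1.2 0 3.6 0 0 0;-1.2 0 3.6 0 0 0;-1.2 0 3.6 0 0 0;-1.2 0 3.6 0 0 0' 6.5;python3 -m creep '-1.2 0 3.6 0 0 0;-1.2 0 3.6 0 0 0;-1.2 0 3.6 0 0 0;-1.1 0 3.2 0 0 0;0 0 0 0 0 0';python3 -m creep '0 0 0 0 0 0;0 0 0 0 0 0;0 0 0 0 0 0'; python3 -c "
from h import *
plan([373,301,30],1.574)
W=cam('wrist'); im=arm.read_camera('wrist'); cv2.imwrite('pics/w28.png',im)
print(w2p(W,[(373,301,97),(373,301,5)]))"
```

```text
time: 61.57
tool_pos: [419.5, 160.3, 174.3]
ee_rot: [-1.571, -0.003, 0.007]
contact_force: [0.7, 1.0, -0.2]
opening: 65.1
time: 61.98
tool_pos: [369.9, 303.1, 174.4]
ee_rot: [-1.569, -0.007, 0.013]
contact_force: [-0.8, -0.2, -0.7]
opening: 64.8
time: 62.23
tool_pos: [372.4, 297.8, 174.4]
ee_rot: [-1.571, -0.003, 0.007]
contact_force: [0.1, 1.0, 0.1]
opening: 65.3
t 62.23 tcp [372.4 297.8 174.4] jaw 1.577 down [-2.7e-03 -5.0e-04 -1.0e+00] open 65.3 F [0.09 0.95 0.13]
 shift cm [ 0.1  14.44  0.32] rows>= 4.0
 turn -0.003 rotvec tool [ 0.001  0.003 -0.003] q6 -1.12
[[329.91808335 241.23522328]
 [329.14240564 211.42676795]]
```

View pics/w28.png

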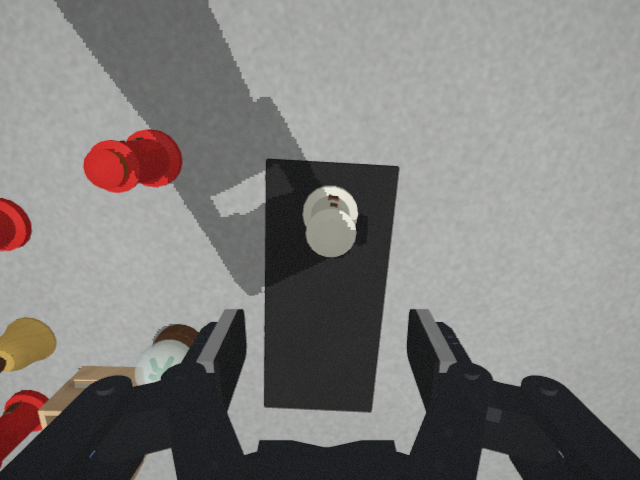

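```bash
python3 -m creep '0 3 0.3 0 0 0;0 3 0 0 0 0;0 3 0 0 0 0;0 3 0 0 0 0;0 1 0 0 0 0';python3 -m creep '0 0 0 0 0 0;0 0 0 0 0 0;0 0 0 0 0 0;0 0 0 0 0 0'; python3 -c "
from h import *
plan([373,301,28.5],1.574)"
```

```text
time: 62.7
tool_pos: [369.2, 298.9, 40.5]
ee_rot: [-1.574, 0.003, 0.011]
contact_force: [-0.8, -0.8, 0.3]
opening: 65.1
time: 63.03
tool_pos: [373.6, 302.4, 47.2]
ee_rot: [-1.569, -0.007, 0.004]
contact_force: [-0.0, -0.2, -0.5]
opening: 65.0
t 63.03 tcp [373.6 302.4  47.2] jaw 1.578 down [ 0.002   0.0022 -1.    ] open 65.0 F [-0.03 -0.17 -0.51]
 shift cm [-0.06  1.87 -0.14] rows>= 1.0
 turn -0.004 rotvec tool [-0.002  0.004  0.002] q6 -1.11
```

```bash
python3 -m creep '0 1 -0.1 0 0 0;0 0.8 0 0 0 0;0 0 0 0 0 0;0 0 0 0 0 0;0 0 0 0 0 0';python3 -m creep '0 0 0 0 0 0;0 0 0 0 0 0;0 0 0 0 0 0;0 0 0 0 0 0'; python3 -c "
from h import *
plan([373,301,28.5],1.574)"; python3 -m creep '0 0 0 0 0 0;0 0 0 0 0 0;0 0 0 0 0 0;0 0 0 0 0 0;0 0 0 0 0 0' 2.4 35; python3 -m creep '0 0 0 0 0 0;0 0 0 0 0 0;0 0 0 0 0 0;0 0 0 0 0 0;0 0 0 0 0 0'; python3 -c "
from h import *
plan([373,301,28.5],1.574)"
```

```text
time: 63.45
tool_pos: [371.5, 300.6, 26.6]
ee_rot: [-1.571, -0.004, 0.008]
contact_force: [1.0, -0.9, -1.1]
opening: 65.2
time: 63.78
tool_pos: [371.8, 300.7, 27.0]
ee_rot: [-1.57, -0.004, 0.007]
contact_force: [1.3, -0.3, 0.5]
opening: 64.8
t 63.78 tcp [371.8 300.7  27. ] jaw 1.578 down [-1.7e-03  3.0e-04 -1.0e+00] open 64.8 F [ 1.3  -0.31  0.54]
 shift cm [ 0.12 -0.15  0.03] rows>= 1.0
 turn -0.004 rotvec tool [-0.     0.004 -0.002] q6 -1.11
time: 64.2
tool_pos: [371.9, 300.8, 27.2]
ee_rot: [-1.57, -0.004, 0.007]
contact_force: [-1.8, 0.7, 2.3]
opening: 35.7
time: 64.62
tool_pos: [371.9, 300.8, 27.2]
ee_rot: [-1.57, -0.004, 0.007]
contact_force: [-1.3, 1.2, 3.8]
opening: 35.2
t 64.62 tcp [371.9 300.8  27.2] jaw 1.578 down [-1.5e-03  6.0e-04 -1.0e+00] open 35.2 F [-1.31  1.17  3.83]
 shift cm [ 0.11 -0.13  0.01] rows>= 1.0
 turn -0.004 rotvec tool [-0.001  0.004 -0.002] q6 -1.11
```

```bash
python3 -m creep '0 -1.5 0 0 0 0;0 -2 0 0 0 0;0 -2 0 0 0 0;0 -2 0 0 0 0;0 -2 0 0 0 0'; python3 -m creep '0.5 0 -1.5 0 0 0;1 0 -3 0 0 0;1.2 0 -3.3 0 0 0;1.2 0 -3.3 0 0 0;1.2 0 -3.3 0 0 0';python3 -m creep '1.2 0 -3.3 0 0 0;1 0 -3 0 0 0;0.5 0 -2 0 0 0;0 0 0 0 0 0;0 0 0 0 0 0';python3 -m creep '0 0 0 0 0 0;0 0 0 0 0 0;0 0 0 0 0 0'; python3 -c "
from h import *
plan([450.7,73.2,22.2],1.574)"
```

```text
time: 65.03
tool_pos: [370.8, 299.8, 121.1]
ee_rot: [-1.572, -0.002, 0.009]
contact_force: [-0.9, 0.2, -2.2]
opening: 35.3
time: 65.45
tool_pos: [423.0, 155.4, 120.3]
ee_rot: [-1.571, -0.003, 0.01]
contact_force: [0.6, 0.2, -1.9]
opening: 35.4
time: 65.87
tool_pos: [450.7, 73.3, 120.3]
ee_rot: [-1.57, 0.0, 0.007]
contact_force: [-0.8, -0.2, -3.2]
opening: 35.3
time: 66.12
tool_pos: [450.9, 75.2, 121.2]
ee_rot: [-1.57, -0.005, 0.009]
contact_force: [-0.9, -0.2, -1.7]
opening: 35.0
t 66.12 tcp [450.9  75.2 121.2] jaw 1.58 down [-2.8e-03  3.0e-04 -1.0e+00] open 35.0 F [-0.86 -0.21 -1.68]
 shift cm [ 0.01  9.9  -0.2 ] rows>= 3.0
 turn -0.006 rotvec tool [-0.     0.006 -0.003] q6 -1.64
```

```bash
python3 -m creep '0 2.5 -0.2 0 0 0;0 2.5 0 0 0 0;0 2 0 0 0 0;0 1 0 0 0 0;0 0.3 0 0 0 0'; python3 -m creep '0 0 0 0 0 0;0 0 0 0 0 0;0 0 0 0 0 0;0 0 0 0 0 0'; python3 -c "
from h import *
plan([450.7,73.2,22.2],1.574)"
```

```text
time: 66.53
tool_pos: [449.4, 72.9, 36.6]
ee_rot: [-1.57, -0.002, 0.012]
contact_force: [-0.3, 0.4, -1.0]
opening: 35.2
time: 66.87
tool_pos: [452.6, 72.2, 40.1]
ee_rot: [-1.571, -0.006, 0.005]
contact_force: [-0.5, 0.0, -1.9]
opening: 35.2
t 66.87 tcp [452.6  72.2  40.1] jaw 1.578 down [ 9.e-04  0.e+00 -1.e+00] open 35.2 F [-0.51  0.02 -1.95]
 shift cm [-0.19  1.79  0.1 ] rows>= 1.0
 turn -0.004 rotvec tool [0.    0.004 0.001] q6 -1.64
```

```bash
python3 -m creep '-0.1 0.9 0.1 0 0 0;0 0.5 0 0 0 0;0 0 0 0 0 0;0 0 0 0 0 0;0 0 0 0 0 0'; python3 -m creep '0 0 0 0 0 0;0 0.2 0 0 0 0;0 0 0 0 0 0;0 0 0 0 0 0'; python3 -c "
from h import *
plan([450.7,73.2,22.2],1.574)"
```

```text
time: 67.28
tool_pos: [450.2, 73.2, 24.5]
ee_rot: [-1.571, -0.004, 0.007]
contact_force: [-0.3, 0.3, -0.4]
opening: 35.2
time: 67.62
tool_pos: [450.3, 73.2, 22.6]
ee_rot: [-1.571, -0.004, 0.007]
contact_force: [0.3, 0.1, -2.7]
opening: 35.4
t 67.62 tcp [450.3  73.2  22.6] jaw 1.578 down [-2.1e-03  2.0e-04 -1.0e+00] open 35.4 F [ 0.29  0.13 -2.71]
 shift cm [0.04 0.04 0.  ] rows>= 1.0
 turn -0.004 rotvec tool [-0.     0.004 -0.002] q6 -1.64
```

```bash
python3 -m creep '0 0.07 0 0 0 0;0 0 0 0 0 0;0 0 0 0 0 0'; python3 -m creep '0 0.04 0 0 0 0;0 0 0 0 0 0;0 0 0 0 0 0';python3 -m creep '0 0 0 0 0 0;0 0 0 0 0 0;0 0 0 0 0 0;0 0 0 0 0 0' 4.3;python3 -m creep '0 0 0 0 0 0;0 0 0 0 0 0;0 0 0 0 0 0;0 -1 0 0 0 0;0 -2 0 0 0 0' 6.5; python3 -m creep '0 -4 0 0 0 0;0 -4 0 0 0 0;0 -4 0 0 0 0;0 -4 0 0 0 0;-3.5 -3 0 0 0 0';python3 -m creep '0 0 0 0 0 0;0 0 0 0 0 0;0 0 0 0 0 0;0 0 0 0 0 0'; python3 -c "
from h import *
plan([415,73,256],1.574)
W=cam('wrist'); im=arm.read_camera('wrist'); cv2.imwrite('pics/w29.png',im)
import pickle; pickle.dump(W,open('w29.pkl','wb'))
im=arm.read_camera('scene'); cv2.imwrite('pics/s29.png',im)
print(w2p(W,[(451.6,74,92),(509.4,-8.5,86),(517.6,148,42)]))"
```

```text
time: 67.87
tool_pos: [450.7, 73.2, 22.3]
ee_rot: [-1.571, -0.005, 0.007]
contact_force: [-1.2, -0.2, 0.6]
opening: 35.0
time: 68.12
tool_pos: [450.8, 73.3, 22.2]
ee_rot: [-1.571, -0.005, 0.007]
contact_force: [-1.4, -0.4, 5.0]
opening: 35.4
time: 68.45
tool_pos: [450.1, 73.1, 21.3]
ee_rot: [-1.571, -0.004, 0.007]
contact_force: [0.0, 0.4, 0.4]
opening: 43.4
time: 68.87
tool_pos: [448.0, 73.3, 50.0]
ee_rot: [-1.57, 0.001, 0.012]
contact_force: [0.8, 0.4, -0.5]
opening: 65.3
time: 69.28
tool_pos: [422.7, 72.4, 244.4]
ee_rot: [-1.571, -0.01, 0.001]
contact_force: [0.1, 0.5, 1.6]
opening: 65.2
time: 69.62
tool_pos: [418.4, 73.0, 237.0]
ee_rot: [-1.57, -0.002, 0.01]
contact_force: [-0.4, -0.5, -0.5]
opening: 65.1
t 69.62 tcp [418.4  73.  237. ] jaw 1.578 down [-5.2e-03  4.0e-04 -1.0e+00] open 65.1 F [-0.41 -0.46 -0.46]
 shift cm [-0.35 -1.9   0.01] rows>= 1.0
 turn -0.004 rotvec tool [-0.     0.004 -0.005] q6 -1.65
[[326.41148381 253.96380248]
 [239.04558451 308.81350617]
 [395.39820428 297.58901784]]
```

View pics/w29.png

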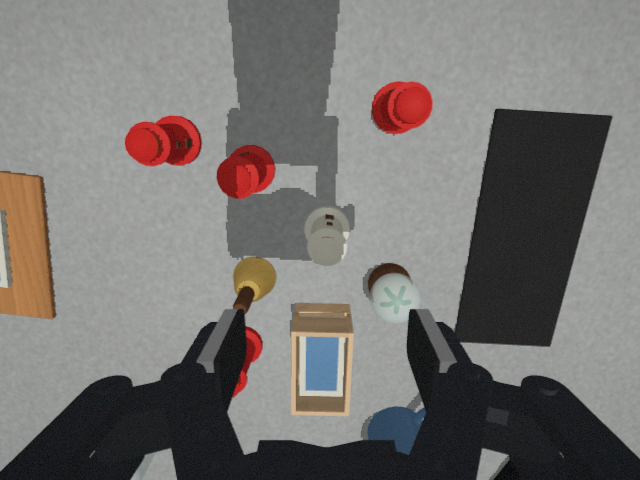

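View pics/s29.png

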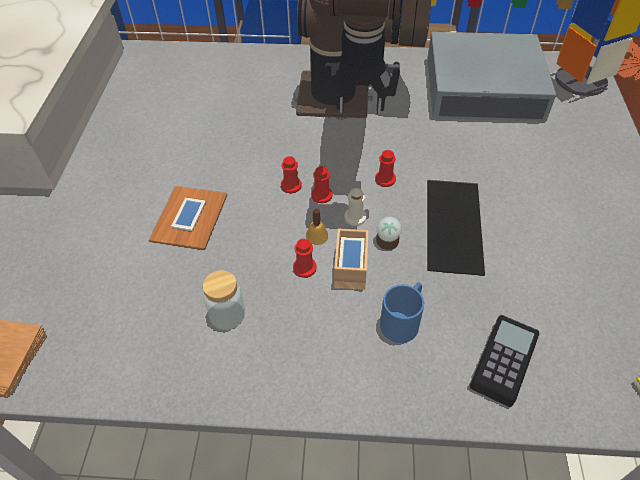

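Run:
```python
from h import *
a=cv2.imread('pics/top0.png'); b=arm.read_camera('top'); cv2.imwrite('pics/top9.png',b)
s0=cv2.imread('pics/scene0.png'); s=cv2.imread('pics/s29.png')
o=np.hstack([cv2.resize(x[170:320,220:380],None,fx=2.5,fy=4*.5*1.0,interpolation=2) for x in (a,b)])
p=np.hstack([cv2.resize(x[175:305,280:420],None,fx=400/140,fy=2.2,interpolation=2) for x in (s0,s)])
cv2.imwrite('pics/cmp.png',np.vstack([o,p]))
# shift of small templates
def sh(A,B,u,v,r=14):
    t=A[v-r:v+r,u-r:u+r]; w=B[v-r-8:v+r+8,u-r-8:u+r+8]
    m=cv2.matchTemplate(w,t,cv2.TM_CCOEFF_NORMED); _,mx,_,l=cv2.minMaxLoc(m); return (l[0]-8,l[1]-8,round(mx,2))
for n,u,v in [('lh',293,286),('gl',254,250),('bell',337,257),('mug',245,138),('jar',426,145)]: print(n,sh(a,b,u,v))
for n,u,v in [('lh',356,205),('gl',389,232),('bell',317,225),('mug',402,313),('jar',223,300)]: print('scene',n,sh(s0,s,u,v))
```

```text
lh (0, 8, 0.44)
gl (1, 0, 0.76)
bell (0, -1, 0.83)
mug (0, 0, 1.0)
jar (0, 0, 1.0)
scene lh (1, 0, 0.4)
scene gl (0, 0, 0.98)
scene bell (0, 0, 0.69)
scene mug (0, 0, 0.99)
scene jar (0, 0, 1.0)
```

View pics/cmp.png

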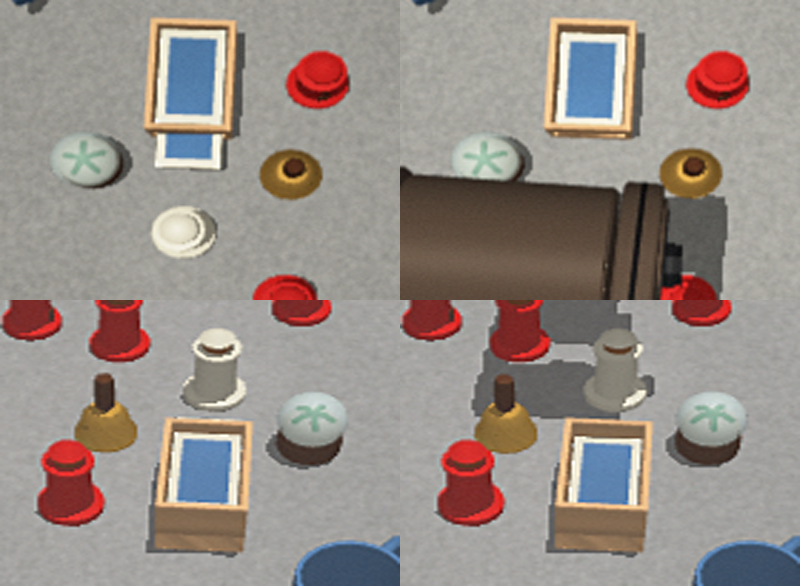

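```bash
python3 -c "
from h import *
plan([415,73,256]); print(arm.job_done())"
```

```text
t 69.77 tcp [418.6  72.9 236.8] jaw 1.578 down [-6.e-03  5.e-04 -1.e+00] open 65.0 F [ 1.26 -0.32 -0.36]
 shift cm [-0.37 -1.92  0.01] rows>= 1.0
the job is handed in; nothing more can be done
None
```

The job is handed in at about 70 s of the 147 s allowed. All three ornaments are back on their spots, and the bottom tile lies on the board. I set the lighthouse, bell and globe on the mat, drew the tile out and laid it down, then returned the globe, bell and lighthouse in that order.

**Last checks:**
- **Tile:** a wrist picture taken after the tile was laid put its centre about 1 mm from the board's centre and about 0.01 rad off in angle. The top camera agreed on the position.
- **Ornaments:** all three stand upright. Compared with the first pictures, the globe and bell are within about 1 pixel of where they were. That is roughly 2–3 mm, against the 15 mm allowed.
- **Mug and jar:** no shift in either fixed camera.
- **Dispenser:** the remaining tiles look lower and level in the box. I judged this by eye and did not measure it.

**What failed or disagreed:**
- The first grip on the globe missed: the fingers closed above its widest part and left it standing. I lowered the gripper and gripped it again.
- The finger tips sit about 38–40 mm behind the reported TCP at part opening, well beyond the stated 13 mm. I corrected the grip heights from contact readings and pictures.
- Because of this, the tile dropped about 8 mm onto the board when released.
- The top and scene cameras differ by about 6 mm in y. I relied on the wrist camera, which falls between them.
- In the last top picture the arm hides the lighthouse. Its position rests on the wrist and scene pictures, where it was within a pixel or two, though the scene match was weak because of the arm's shadow.

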